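Drain the spot plates and start the timer

ROBOT

A 6-joint arm with a two-finger parallel gripper is mounted at the origin on a cart in front of the work surface, level with it; the furniture and walls round the work are solid. World frame = base frame: x ahead of the robot, y to its left, z up, the work surface at z = 0. Lengths are in m, angles in rad, forces in N, time in s.
With the tool pointing down it reaches from about 0.375 to 0.75 m from the base axis. Payload 9 kg.
Tool frame: the origin (TCP) lies at the very end of the fingers, on their centre line; the grasp point (between the pads) lies robot.tcp_to_grasp behind it (robot.tcp_to_grasp is the distance from the TCP to the grasp point, in m); z points along the fingers, y is the direction in which the jaws open and shut (so a half turn about z gives the same grasp; the last joint's range is limited). The gripper opens to 85 mm and grips with 20 to 120 N. Pads are 22 mm wide; open, the fingers measure 114 mm over their backs; the gripper's body (76 mm by 85 mm) begins 54 mm behind the grasp point. The pads swing forward as they close: fully open they stand 13 mm farther back than shut.
Start: joints at [-1.514, 0.104, 0.097, 1.564, 0, 1.353], TCP at [0.163, -0.578, 0.231] pointing down, gripper open.
Joint ranges: [-2.99, 2.99], [-0.84, 1.86], [-1.1, 1.16], [-1.84, 2.11], [-1.51, 1.56], [-3.14, 3.14]. Speed limits (rad/s): [2.22, 2.22, 2.57, 3.14, 3.14, 3.14].

INTERFACE

Orientations are given as a unit quaternion [w, x, y, z].
In Python, from cell import robot gives the robot as it stands.
- The arm moves only by the tool jog_arm, never from a script. Its argument "plan" is a list of rows, each a list of 5 numbers: the shift along the tool's x, y, z in cm, then the turn about the tool's z in rad, then the gripper command: -1 is shut, 1 is fully open, values between are in proportion. In form: [[dx, dy, dz, spin, claw], ...]. A call has 1 to 5 rows; each row shifts and turns the commanded pose from where the row before left it, along the tool's axes as they then stand; what a row does not reach is not made up. A row lasts 1/10 s, in which the tool goes at most 50 mm and 8.59 degrees, less where a joint would pass 70% of its speed; a pose out of reach is approached as far as the arm can. A call with a gripper value outside its range is refused whole. The fingers move at their own pace and stop on an object; "squeeze" is the grip in N (left out, the last holds). Time passes only in rows, so rows that do not move let the fingers close. It gives the time, the measured TCP pose, the force and the opening at its end, in the units of the state.
- robot.get_state(): the state, without advancing time (a new reading comes with each control period).
- robot.get_image(name): name is "scene" or "side" or "wrist"; returns a dict with "frame" (480x640x3 uint8, red, green, blue), "K" (3x3 intrinsics, pixels), "k1" (the pictures are not rectified: a ray, as slopes to the right and down, at radius r is drawn at 1 + k1 r^2 times it, then the intrinsics apply), "rvec" (rotation vector, rad) and "tvec" (3), from world to camera coordinates, as OpenCV has them; the wrist camera has in their place "mount" (4x4, takes a point from camera to tool coordinates, whose origin is the TCP and whose axes are the flange's). Camera axes: x right, y down, z forward; pixel columns grow to the right and rows downward; lengths in m; the calibration is good to about 2 mm. A picture is of the moment at which its call begins: read the wrist's pose just before it. There is no depth.
- robot.job_done(): hands the job in, once; it reports no verdict.
The state is a dict: "clock": time; "joints": joint angles; "joint_vel": joint speeds; "tau": joint torques, N m; "tcp_pos": TCP position; "tcp_rot": TCP orientation; "force": force on the tool from outside, world axes, zero at the start; "wrist_torque": the same for the moment, N m; "grip_width": opening from 0.0 (shut) to 1.0 (fully open).
Only numpy, scipy, OpenCV 4.12 (cv2) and the standard library are available. Lean on these libraries where they do the work, as an engineer would, in place of code of your own. Each camera call takes 0.05 s, during which the arm holds its last target.

TASK

First push the drip tray fully home under the drain rack. Then lay every blue spot plate flat and squarely across the two bare rods, centred on them, side by side and not overlapping, and lay the forceps along the white rest, in the notches of both yokes. When everything lies in its place, press the red start button of the timer fully down and let it go; leave the other things on the worktop where they are.

Things in the scene. Friction and masses are not known exactly. Their poses are not given: they have to be found in the camera images.
- drain_rack: drain rack, fixed: two bare steel rods (8 mm thick) on two grey arched end frames. Origin on the worktop under its middle, z up. The rods run along its y at x = -17 and +17 mm; their tops are 50 mm over the worktop; they are bare for y from -150 to +150 mm. The end frames (y = +-158 mm, up to 104 mm wide in x) are 44 mm high. Its -x side faces the robot, more or less.
- drip_tray (a joint): blue drip tray (76x280 mm, top at 25 mm over the worktop) that slides straight along the drain rack's x like a drawer: 0 = fully home under the rods, grows to 0.085 m as it is drawn out towards the robot (rack -x). Friction about 1.5 N; it stays where it is left, against a solid stop at 0.
- tray_tab (a point): on the drip tray's white upright push tab (60 mm along y, 6 mm thick, its top 46 mm over the worktop): middle of its front face, 40 mm over the worktop. Moves with the tray; push it along the rack's +x. At home it lies at x = -44, y = 0 mm of the rack.
- forceps_rest: white forceps rest, fixed: base 56x116x6 mm with two yokes (8 mm thick, at y = -46 and +46 mm). Origin on the worktop under its middle. The forceps lie along its y in the yokes' notches: notch floor 30 mm over the worktop and 36 mm wide in x (-18..+18 mm); horns at both sides up to 42 mm.
- forceps: steel forceps lying flat, 15 mm wide (x), 174 mm long (y), 8 mm thick; origin at the middle of the underside, y along it. Either end may point either way.
- timer_console: grey timer console, fixed, 80x100x30 mm, with a dark display on its +x half and a red start button on the -x half; origin under its middle.
- start_top (a point): centre of the top face of the red start button (32 mm across; its axis is vertical).
- start (a joint): travel of the start button: 0 = up, 0.006 m = fully pressed, spring, about 5 N to press it down.
- plate_1: blue ceramic spot plate with six white wells, 64 mm (x) by 46 mm (y), 7 mm thick; origin at its centre (3.5 mm over its underside), x along its length. Three to five such plates are present; an absent one reads None.
- plate_2: blue ceramic spot plate with six white wells, 64 mm (x) by 46 mm (y), 7 mm thick; origin at its centre (3.5 mm over its underside), x along its length. Three to five such plates are present; an absent one reads None.
- plate_3: blue ceramic spot plate with six white wells, 64 mm (x) by 46 mm (y), 7 mm thick; origin at its centre (3.5 mm over its underside), x along its length. Three to five such plates are present; an absent one reads None.
- plate_4: blue ceramic spot plate with six white wells, 64 mm (x) by 46 mm (y), 7 mm thick; origin at its centre (3.5 mm over its underside), x along its length. Three to five such plates are present; an absent one reads None.
- plate_5: blue ceramic spot plate with six white wells, 64 mm (x) by 46 mm (y), 7 mm thick; origin at its centre (3.5 mm over its underside), x along its length. Three to five such plates are present; an absent one reads None.
- beaker_b: bystander: clear beaker, 53 mm across, 70 mm high; origin under its middle
- tape_b: bystander: roll of cream tape, 62 mm across, 19 mm high; origin under its middle
- haemostat_by: bystander: steel haemostat lying flat, 57x146x7 mm; origin under its middle
- slide_box_b: bystander: small light-blue and white slide carton, 34x82x26 mm; origin under its middle

How it is judged:
On the way, in this order (a step that is already met when the one before it is completed fails the run):
1. the drip tray is fully home (value of joint drip_tray below 0.006 m), for 0.2 s.
2. all plates present lie across the rods and the forceps lie in their rest, the tray still home (value of joint drip_tray below 0.006 m and z of forceps in the frame of forceps_rest between 0.026 and 0.044 m and x of forceps in the frame of forceps_rest between -0.016 and 0.016 m and y of forceps in the frame of forceps_rest between -0.03 and 0.03 m and angle between the y axis of forceps and the y axis of forceps_rest, either way round below 0.2 rad and linear speed of each of forceps, plate_1, plate_2, plate_3, plate_4, plate_5 below 0.02 m/s and z of plate_1 in the frame of drain_rack between 0.049 and 0.058 m and x of plate_1 in the frame of drain_rack between -0.013 and 0.013 m and y of plate_1 in the frame of drain_rack between -0.135 and 0.135 m and angle between the z axis of each of plate_1, plate_2, plate_3, plate_4, plate_5 and the z axis of drain_rack, either way round below 0.1 rad and angle between the x axis of each of plate_1, plate_2, plate_3, plate_4, plate_5 and the x axis of drain_rack, either way round below 0.3 rad and z of plate_2 in the frame of drain_rack between 0.049 and 0.058 m and x of plate_2 in the frame of drain_rack between -0.013 and 0.013 m and y of plate_2 in the frame of drain_rack between -0.135 and 0.135 m and z of plate_3 in the frame of drain_rack between 0.049 and 0.058 m and x of plate_3 in the frame of drain_rack between -0.013 and 0.013 m and y of plate_3 in the frame of drain_rack between -0.135 and 0.135 m and z of plate_4 in the frame of drain_rack between 0.049 and 0.058 m and x of plate_4 in the frame of drain_rack between -0.013 and 0.013 m and y of plate_4 in the frame of drain_rack between -0.135 and 0.135 m and z of plate_5 in the frame of drain_rack between 0.049 and 0.058 m and x of plate_5 in the frame of drain_rack between -0.013 and 0.013 m and y of plate_5 in the frame of drain_rack between -0.135 and 0.135 m), for 0.3 s.
3. the start button is pressed down (value of joint start above 0.0045 m), for 0.05 s.
At the end, for the whole second after the job is handed in: Tray home (6 mm); each plate flat on both rods (0.1 rad), within 13 mm of their centre line, 135 mm of the middle, 0.3 rad of square; forceps in both notches, within 30 mm and 0.2 rad; button pressed afterwards and up again; all released and at rest (all of step 2 and value of joint start below 0.002 m); the robot touches nothing.
It fails at once if a bystander is pushed more than 40 mm away (distance of any of beaker_b, tape_b, haemostat_by, slide_box_b from where it was at the start of the episode above 0.04 m).
Of plate_1, plate_2, plate_3, plate_4, plate_5 only 3 to 5 are there at a start; the rules pass over those that are not, and their reading is None.
At some moment in a run one of forceps may be knocked a few centimetres aside while the robot is not near it.
Once in a run the grip may slacken for a moment while it holds something.
It also fails if it takes over 210 s, if anything falls off the work surface, if the arm or the gripper's body presses on something with over 40 N, if the wrist force passes 120 N, or if a joint passes its speed limit or range.

## Working session

There is one attempt and no reset: what is moved stays moved. The work goes in short steps, Python scripts to look and compute and a tool call to move; the robot and the scene stay as the last step left them, time stands still between calls to the robot, and variables do not carry over. Pictures are saved under pics/ and viewed, and the job is handed in when it is done.

Besides the shell and the picture viewer there is one more tool, called after "Emit:" as name(argument=value, ...) on one line, values as JSON. jog_arm: Moves the arm, as the interface text tells. Its arguments: {"type":"object","properties":{"plan":{"type":"array","items":{"type":"array","items":{"type":"number"}}},"squeeze":{"type":"number"}},"required":["plan"]}

```bash
mkdir -p pics; ls; python3 - <<'E'
from cell import robot
import cv2
print(robot.get_state(), robot.tcp_to_grasp)
for n in ["scene","side","wrist"]:
    d=robot.get_image(n); cv2.imwrite(f"pics/{n}0.png",d["frame"][:,:,::-1])
    print(n,{k:v for k,v in d.items() if k!="frame"})
E
```

```text
pics
{'clock': 0.0, 'joints': array([-1.51373442e+00,  1.04731850e-01,  9.64727067e-02,  1.56391942e+00,
       -2.38833360e-05,  1.35306374e+00]), 'joint_vel': array([ 0.00076954,  0.00107463, -0.00035456,  0.00155214,  0.00090939,
        0.00142898]), 'tau': array([-4.16567447e-03, -5.56916285e+01,  5.03659344e+01,  1.62151444e-02,
       -3.96468713e-04,  2.84066871e-06]), 'tcp_pos': array([ 0.16277265, -0.57714225,  0.23050517]), 'tcp_rot': array([-6.89846284e-04,  9.90575600e-01,  1.36965334e-01,  4.35582591e-05]), 'force': array([ 0.06292622,  0.38806664, -0.11844577]), 'wrist_torque': array([ 0.04110861, -0.01093331, -0.01988669]), 'grip_width': 0.9979668930411632} 0.0187
scene {'K': array([[444.15826921,   0.        , 323.21233367],
       [  0.        , 444.15826921, 239.34889503],
       [  0.        ,   0.        ,   1.        ]]), 'k1': -0.0824401750051409, 'rvec': array([ 1.95267888, -1.07519977,  0.54189998]), 'tvec': array([-0.28106496,  0.32460942,  0.86184439])}
side {'K': array([[559.82512843,   0.        , 319.26975238],
       [  0.        , 559.82512843, 240.78387318],
       [  0.        ,   0.        ,   1.        ]]), 'k1': -0.07170928937375354, 'rvec': array([ 0.31111172, -2.56870842,  1.55337935]), 'tvec': array([0.54662017, 0.12572574, 1.27000127])}
wrist {'K': array([[339.94945819,   0.        , 321.77194485],
       [  0.        , 339.94945819, 239.16825863],
       [  0.        ,   0.        ,   1.        ]]), 'k1': -0.04323836960493564, 'mount': array([[ 2.11304200e-04, -9.64200846e-01, -2.65172930e-01,
         6.73187228e-02],
       [ 9.99999874e-01,  3.24304067e-04, -3.82354574e-04,
         6.35081903e-04],
       [ 4.54663264e-04, -2.65172816e-01,  9.64200794e-01,
        -1.42366422e-01],
       [ 0.00000000e+00,  0.00000000e+00,  0.00000000e+00,
         1.00000000e+00]])}
```

View pics/scene0.png

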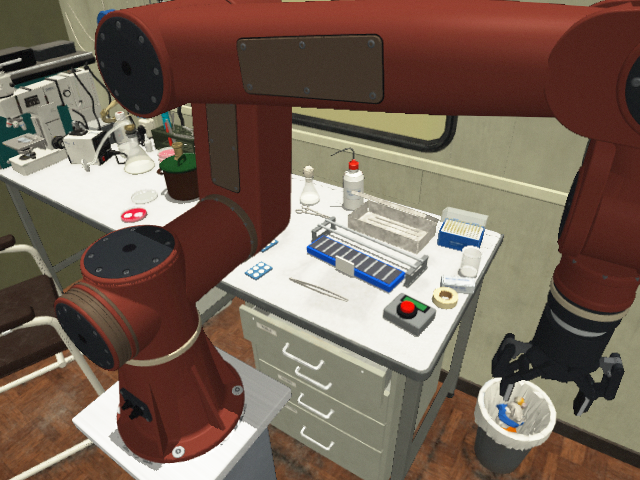

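View pics/side0.png

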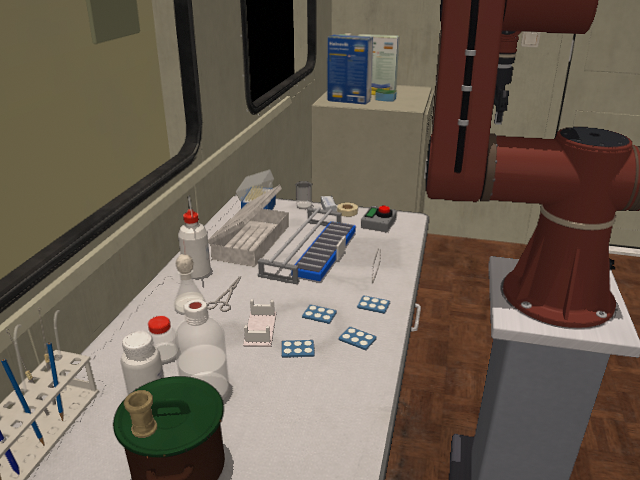

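View pics/wrist0.png

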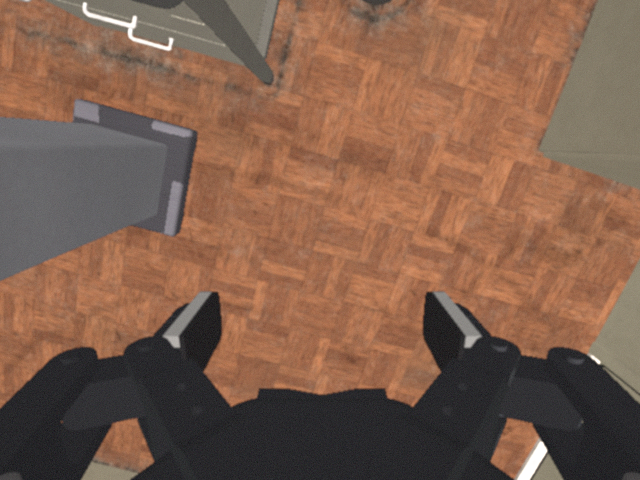

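The side view shows four blue plates at about (319,314), (373,304), (357,338) and (298,348). The rest is near (262,322), the forceps near (376,265), the rack near (310,245) and the console near (380,215). I'll write helpers and do the first measurements.

```bash
cat > h.py <<'E'
import numpy as np, cv2
from scipy.spatial.transform import Rotation as Ro
from cell import robot
def pose():
    s=robot.get_state(); q=s["tcp_rot"]; return Ro.from_quat([q[1],q[2],q[3],q[0]]).as_matrix(), np.array(s["tcp_pos"]), s
def cam(n):
    R,p,s=pose(); d=robot.get_image(n)
    if n=="wrist":
        M=d["mount"]; T=np.eye(4);T[:3,:3]=R;T[:3,3]=p; C=T@M
        d["Rc"],d["o"]=C[:3,:3],C[:3,3]
    else:
        r=cv2.Rodrigues(np.array(d["rvec"]))[0]; d["Rc"]=r.T; d["o"]=-r.T@d["tvec"]
    d["D"]=np.array([d["k1"],0,0,0,0.]); d["bgr"]=np.ascontiguousarray(d["frame"][:,:,::-1]); return d
def ray(d,uv):
    uv=np.asarray(uv,float).reshape(-1,1,2)
    n=cv2.undistortPoints(uv,d["K"],d["D"]).reshape(-1,2)
    return np.c_[n,np.ones(len(n))]@d["Rc"].T
def onz(d,uv,z):
    v=ray(d,uv); return d["o"]+v*((z-d["o"][2])/v[:,2])[:,None]
def proj(d,P):
    P=np.asarray(P,float).reshape(-1,3); r=d["Rc"].T
    return cv2.projectPoints(P,cv2.Rodrigues(r)[0],-r@d["o"],d["K"],d["D"])[0].reshape(-1,2)
def save(d,name,box=None,s=1):
    im=d["bgr"]
    if box: im=im[box[1]:box[3],box[0]:box[2]]
    cv2.imwrite("pics/"+name+".png",cv2.resize(im,None,fx=s,fy=s,interpolation=cv2.INTER_CUBIC))
def bluemask(d,lo=(95,90,50),hi=(125,255,255)):
    return cv2.inRange(cv2.cvtColor(d["bgr"],cv2.COLOR_BGR2HSV),lo,hi)
E
python3 - <<'E'
from h import *
R,p,s=pose(); print("R",R.round(3))
for n in["side","scene"]:
    d=cam(n); print(n,d["o"])
    m=bluemask(d); m=cv2.morphologyEx(m,cv2.MORPH_CLOSE,np.ones((5,5)))
    for c in cv2.findContours(m,0,2)[0]:
        if cv2.contourArea(c)>60:
            M=cv2.moments(c); u=(M["m10"]/M["m00"],M["m01"]/M["m00"]); print(np.round(u),cv2.contourArea(c),onz(d,u,0.007).round(3))
    if n=="side":
        for u,z in [((262,325),0.02),((376,265),.004),((310,245),.05),((384,211),.034),((296,192),.03),((347,208),.02),((226,292),.005)]: print(u,onz(d,u,z).round(3))
        save(d,"side1",(200,170,440,360),3)
    else: save(d,"scene1",(230,150,520,340),2.7)
E
```

```text
R [[ 0.962  0.271 -0.   ]
 [ 0.271 -0.962  0.001]
 [ 0.    -0.001 -1.   ]]
side [0.27730507 1.16592032 0.70088195]
[ 12. 461.] 114.5 [[0.881 0.712 0.007]]
[ 15. 385.] 230.5 [[0.996 0.563 0.007]]
[ 52. 364.] 138.5 [[0.966 0.494 0.007]]
[297. 349.] 424.5 [[0.526 0.332 0.007]]
[357. 338.] 440.0 [[0.418 0.271 0.007]]
[318. 314.] 299.5 [[0.515 0.21  0.007]]
[372. 306.] 225.0 [[0.406 0.15  0.007]]
[317. 270.] 320.0 [[0.56  0.03  0.007]]
[350. 234.] 66.5 [[ 0.521 -0.18   0.007]]
[387.  97.] 84.5 [[ 0.635 -1.794  0.007]]
[347.  69.] 2431.0 [[ 0.991 -2.502  0.007]]
(262, 325) [[0.611 0.292 0.02 ]]
(376, 265) [[ 0.426 -0.033  0.004]]
(310, 245) [[ 0.589 -0.012  0.05 ]]
(384, 211) [[ 0.444 -0.291  0.034]]
(296, 192) [[ 0.729 -0.375  0.03 ]]
(347, 208) [[ 0.556 -0.317  0.02 ]]
(226, 292) [[0.74  0.173 0.005]]
scene [-0.2806687  -0.53115346  0.75249294]
[505. 416.] 184.5 [[ 0.304 -0.549  0.007]]
[379. 280.] 391.5 [[ 0.538 -0.162  0.007]]
[258. 271.] 176.0 [[0.399 0.132 0.007]]
[320. 254.] 217.0 [[0.554 0.033 0.007]]
[456. 240.] 460.5 [[ 0.818 -0.272  0.007]]
```

```bash
ls pics
```

```text
scene0.png
scene1.png
side0.png
side1.png
wrist0.png
```

View pics/side1.png

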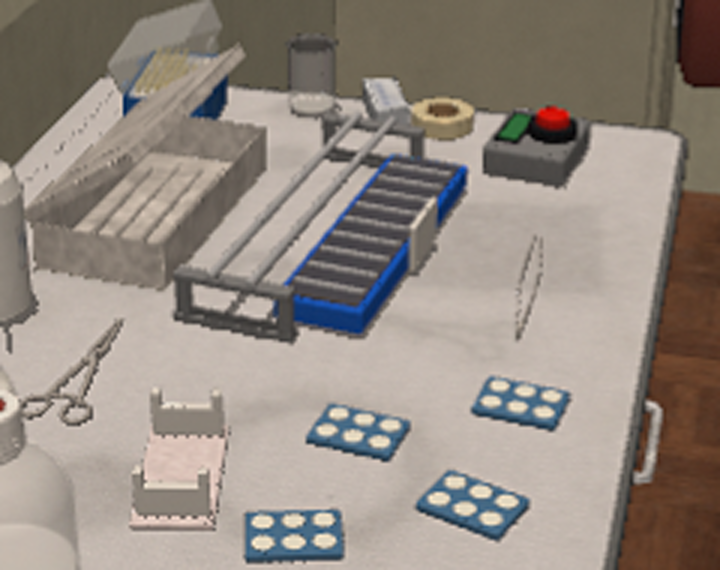

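View pics/scene1.png

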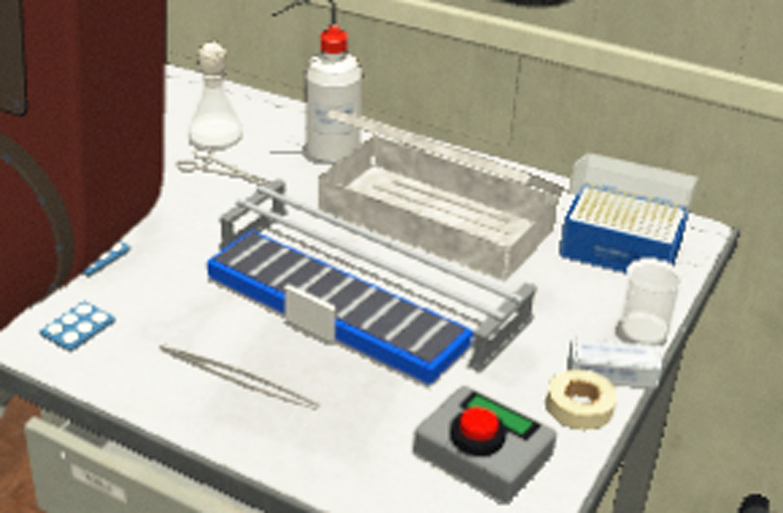

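Four plates, and the layout is clear: the tray is drawn out, and the rods run roughly along world y. I'm moving over the table now so the wrist camera can see it.

Emit:
jog_arm(plan=[[2.9, -3.5, -0.6, 0, 1], [2.9, -3.5, -0.6, 0, 1], [2.9, -3.5, -0.6, 0, 1], [2.9, -3.5, -0.6, 0, 1], [2.9, -3.5, -0.6, 0, 1]], squeeze=40)

```text
clock: 0.75
tcp_pos: [0.2553, -0.368, 0.2614]
tcp_rot: [0.0, 0.991, 0.137, 0.0]
force: [1.2, -0.5, 0.3]
grip_width: 0.999
```

Emit:
jog_arm(plan=[[2.9, -3.5, -0.6, 0, 1], [2.9, -3.5, -0.6, 0, 1], [2.9, -3.5, -0.6, 0, 1], [2.9, -3.5, -0.6, 0, 1], [2.9, -3.5, -0.6, 0, 1]])

```text
clock: 1.25
tcp_pos: [0.3473, -0.1603, 0.2916]
tcp_rot: [0.0, 0.991, 0.137, 0.0]
force: [0.6, -1.5, -0.2]
grip_width: 1.001
```

Emit:
jog_arm(plan=[[0, 0, -1, -0.14, 1], [0, 0, -1, -0.14, 1], [0, 0, -1, -0.14, 1], [0, 0, -1, -0.14, 1], [0, 0, -1, -0.14, 1]])

```text
clock: 1.75
tcp_pos: [0.347, -0.1618, 0.3417]
tcp_rot: [0.0, 0.882, 0.471, -0.0]
force: [0.4, 0.7, 0.2]
grip_width: 1.003
```

Emit:
jog_arm(plan=[[0, 0, -1, -0.14, 1], [0, 0, -1, -0.14, 1], [0, 0, -1, -0.14, 1], [0, 0, -1, -0.14, 1], [0, 0, 0, -0.03, 1]])

```text
clock: 2.25
tcp_pos: [0.3472, -0.1621, 0.3823]
tcp_rot: [0.001, 0.708, 0.706, -0.0]
force: [0.9, -0.6, -0.7]
grip_width: 0.996
```

```bash
python3 - <<'E'
from h import *
R,p,s=pose(); print(p,R.round(3),s["joints"].round(2))
d=cam("wrist"); save(d,"w1"); np.save
E
```

```text
[ 0.34715282 -0.16213079  0.38234243] [[ 0.003  1.     0.001]
 [ 1.    -0.003 -0.001]
 [-0.001  0.001 -1.   ]] [-0.78 -0.45 -0.11  1.9  -0.    0.79]
```

View pics/w1.png

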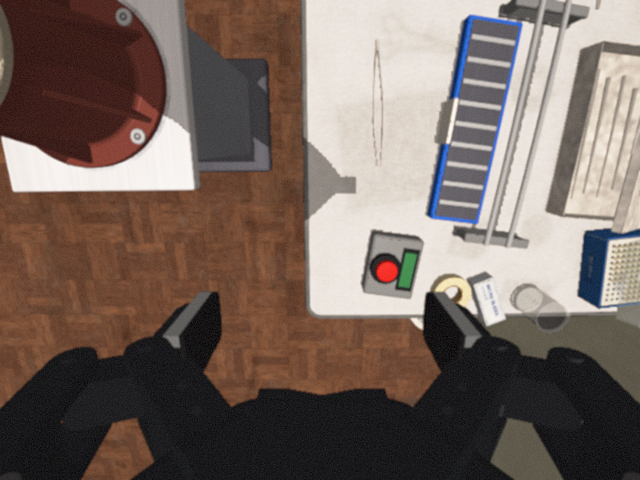

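The wrist view shows the rods running from about (543,5) to (490,238), with the tray and its white tab at (452,120). The forceps run from (377,40) to (378,165) and the red button is at (385,270). I'll centre over the rack.

Emit:
jog_arm(plan=[[2.0, 3.0, 0, 0, 1], [2.0, 3.0, 0, 0, 1], [2.0, 3.0, 0, 0, 1], [2.0, 3.0, 0, 0, 1], [0, 1.0, 0, 0, 1]])

```text
clock: 2.8
tcp_pos: [0.479, -0.0806, 0.38]
tcp_rot: [-0.001, 0.709, 0.705, 0.0]
force: [-0.8, -0.7, -0.5]
grip_width: 1.002
```

```bash
python3 - <<'E'
from h import *
R,p,s=pose(); print(p,s["joints"].round(2))
d=cam("wrist"); save(d,"w2"); 
E
```

```text
[ 0.47904134 -0.08055452  0.38001739] [-0.44 -0.15  0.13  1.85  0.    1.14]
```

View pics/w2.png

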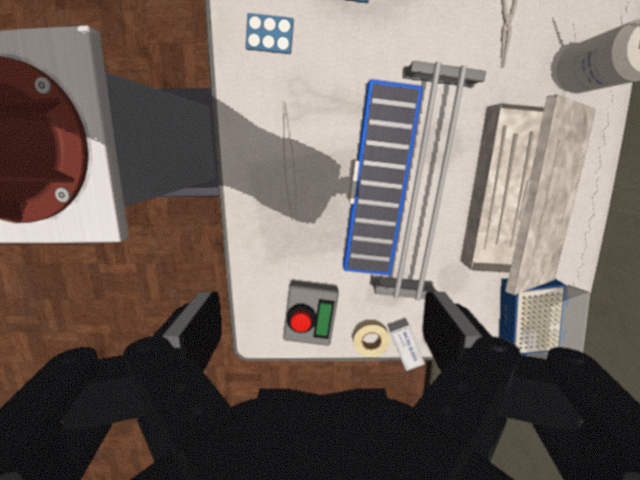

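```bash
python3 - <<'E'
from h import *
d=cam("wrist"); save(d,"w2a",(330,50,500,170),4.7); save(d,"w2b",(330,170,500,310),4.2)
E
```

```text
(no output)
```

View pics/w2a.png

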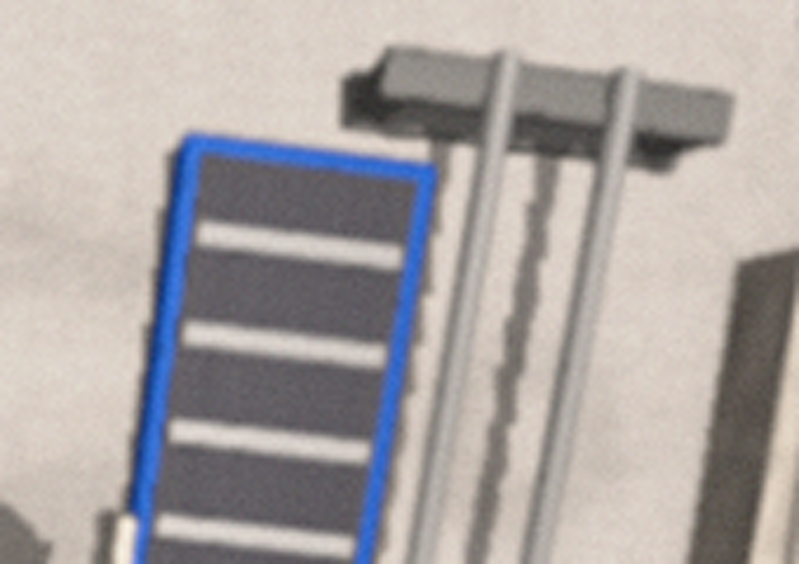

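View pics/w2b.png

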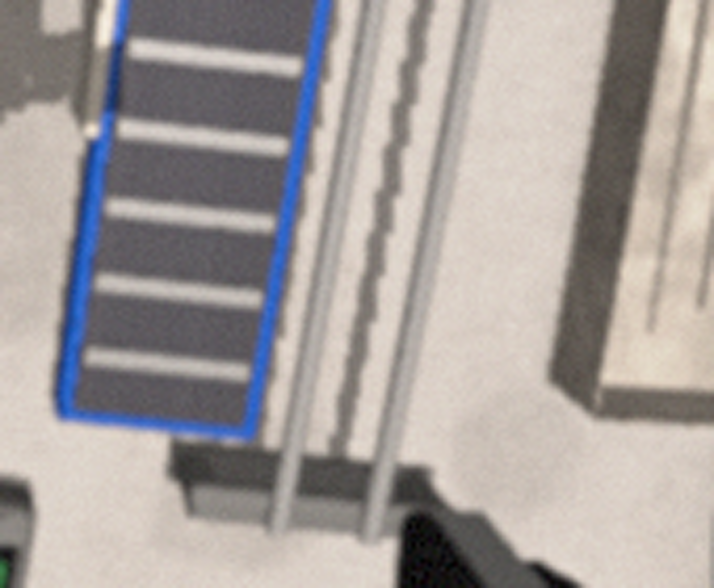

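```bash
python3 - <<'E'
from h import *
d=cam("wrist")
r=onz(d,[(438.1,62.8),(463.4,66),(396.7,296.7),(418.1,298.1)],.049); print(r.round(4))
print("sep",np.linalg.norm(r[0]-r[1]),"len",np.linalg.norm(r[0]-r[2]),np.linalg.norm(r[1]-r[3]))
t=onz(d,[(370.4,79.4),(422.3,85.1),(345.2,268.1),(389.5,273.6)],.025); print(t.round(4))
print(np.linalg.norm(t[0]-t[1]),np.linalg.norm(t[0]-t[2]))
c=r.mean(0); v=(r[0]+r[1]-r[2]-r[3])/2; print("rack centre",c,"y axis angle from +y (ccw)",np.arctan2(-v[0],v[1]))
v=(t[0]+t[1]-t[2]-t[3])/2; print("tray ang",np.arctan2(-v[0],v[1]),t.mean(0))
m=cv2.inRange(cv2.cvtColor(d["bgr"],cv2.COLOR_BGR2HSV),(0,180,150),(8,255,255))
for cc in cv2.findContours(m,0,2)[0]:
    if cv2.contourArea(cc)>50:
        (u,w),rad=cv2.minEnclosingCircle(cc); print("red",u,w,rad,onz(d,(u,w),.04))
E
```

```text
[[ 0.6282  0.0881  0.049 ]
 [ 0.6614  0.0845  0.049 ]
 [ 0.5906 -0.237   0.049 ]
 [ 0.6235 -0.2397  0.049 ]]
sep 0.03337836604417611 len 0.32723448459294746 0.3264220833035361
[[ 0.5447  0.0721  0.025 ]
 [ 0.6159  0.0649  0.025 ]
 [ 0.5134 -0.1991  0.025 ]
 [ 0.5829 -0.2088  0.025 ]]
0.07154505224227262 0.27300625116864935
rack centre [ 0.62592259 -0.07602237  0.049     ] y axis angle from +y (ccw) -0.11557228959196729
tray ang -0.11762891131276533 [ 0.56423672 -0.06771654  0.025     ]
red 300.99383544921875 320.6234436035156 10.013347625732422 [[ 0.4436652  -0.28139749  0.04      ]]
```

Rack centre is (0.626,-0.076), turned -0.116 rad. The rod spacing of 33.4 mm agrees with the 34 mm given. The tray is about 62 mm out. I'll align with the rack, close the fingers and go down in front of the tab.

Emit:
jog_arm(plan=[[0, 0, 4, 0.116, -1], [2.2, 0, 5, 0, -1], [0, 0, 5, 0, -1], [0, 0, 5, 0, -1], [0, 0, 5, 0, -1]])

```text
clock: 3.45
tcp_pos: [0.4789, -0.0636, 0.1439]
tcp_rot: [0.001, 0.75, 0.662, 0.0]
force: [0.7, 0.6, 0.3]
grip_width: 0.141
```

Emit:
jog_arm(plan=[[0, 0, 4, 0, -1], [0, 0, 3, 0, -1], [0, 0, 3, 0, -1], [0, 0, 0, 0, -1]])

```text
clock: 3.85
tcp_pos: [0.4763, -0.0625, 0.0418]
tcp_rot: [-0.003, 0.75, 0.662, -0.001]
force: [-0.0, 0.2, 0.5]
grip_width: 0.002
```

```bash
python3 - <<'E'
from h import *
R,p,s=pose(); print(p,R.round(3),s["force"])
d=cam("side"); save(d,"s3",(200,130,440,330),3.3)
E
```

```text
[ 0.47634111 -0.06248449  0.04179954] [[ 0.124  0.992 -0.006]
 [ 0.992 -0.124  0.002]
 [ 0.001 -0.006 -1.   ]] [-0.01673094  0.18434193  0.5350546 ]
```

View pics/s3.png

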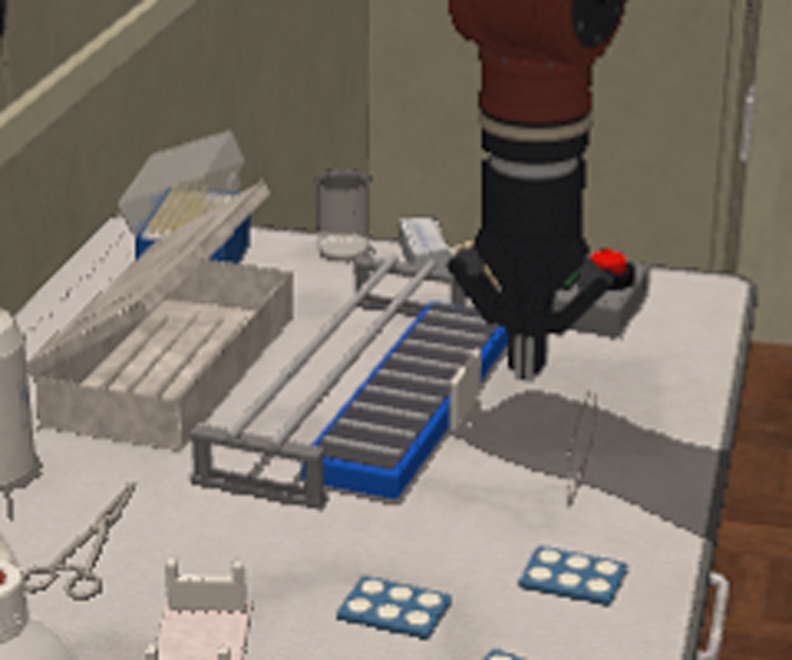

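The closed fingers stand in front of the white tab, with the knuckles about 60 mm above the tips, so they clear the rods. I'll lower slightly and push along tool y.

Emit:
jog_arm(plan=[[0, 0, 0.7, 0, -1], [0, 1.5, 0, 0, -1], [0, 1.5, 0, 0, -1], [0, 1.5, 0, 0, -1], [0, 1.0, 0, 0, -1]])

```text
clock: 4.4
tcp_pos: [0.5361, -0.0703, 0.0404]
tcp_rot: [0.001, 0.749, 0.662, 0.0]
force: [-2.1, -0.4, 1.7]
grip_width: 0.0
```

Emit:
jog_arm(plan=[[0, 1.0, 0, 0, -1], [0, 1.0, 0, 0, -1], [0, 0.6, 0, 0, -1], [0, 0.4, 0, 0, -1], [0, 0, 0, 0, -1]])

```text
clock: 4.9
tcp_pos: [0.5654, -0.0736, 0.0395]
tcp_rot: [0.001, 0.749, 0.663, 0.0]
force: [1.6, -0.5, 3.3]
grip_width: 0.003
```

```bash
python3 - <<'E'
from h import *
R,p,s=pose(); print(p,s["force"])
d=cam("side"); save(d,"s4",(230,150,430,300),4)
E
```

```text
[ 0.56535898 -0.07362957  0.03952954] [ 1.61923606 -0.52792507  3.27423896]
```

View pics/s4.png

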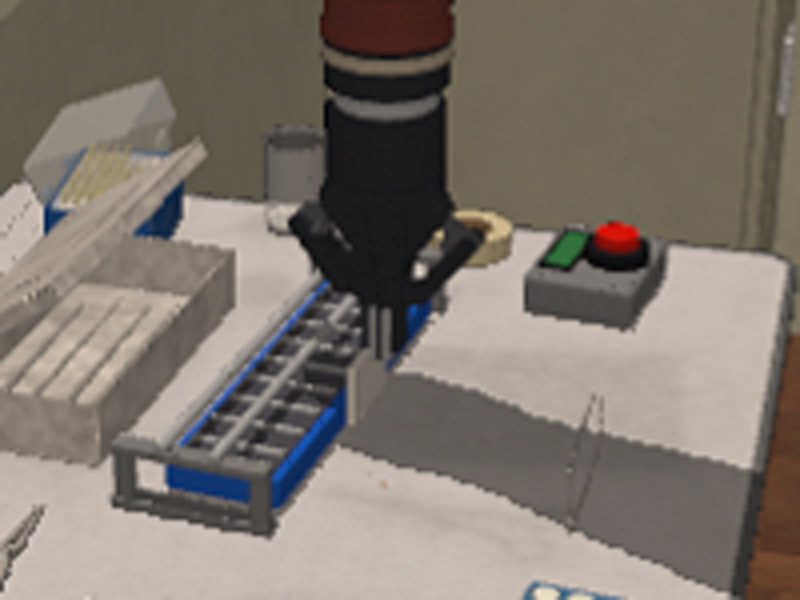

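Emit:
jog_arm(plan=[[0, 0.3, 0, 0, -1], [0, 0.3, 0, 0, -1], [0, 0, 0, 0, -1]])

```text
clock: 5.25
tcp_pos: [0.5709, -0.0743, 0.0395]
tcp_rot: [0.001, 0.749, 0.663, 0.0]
force: [0.0, -1.0, 5.3]
grip_width: -0.0
```

Emit:
jog_arm(plan=[[0, -0.5, 0, 0, -1], [0, -3, -1, 0, -1], [0, -3, -4, 0, -1], [0, 0, -5, 0, -1], [0, 0, -5, 0, -1]])

```text
clock: 5.75
tcp_pos: [0.5035, -0.0651, 0.1891]
tcp_rot: [-0.001, 0.749, 0.663, -0.0]
force: [2.5, -0.6, 0.3]
grip_width: -0.003
```

```bash
python3 - <<'E'
from h import *
R,p,s=pose(); print(p,s["force"])
d=cam("wrist"); save(d,"w5")
d=cam("side"); save(d,"s5",(230,150,430,300),4)
E
```

```text
[ 0.50345857 -0.06510071  0.18910269] [ 2.48085075 -0.5505244   0.30539542]
```

View pics/s5.png

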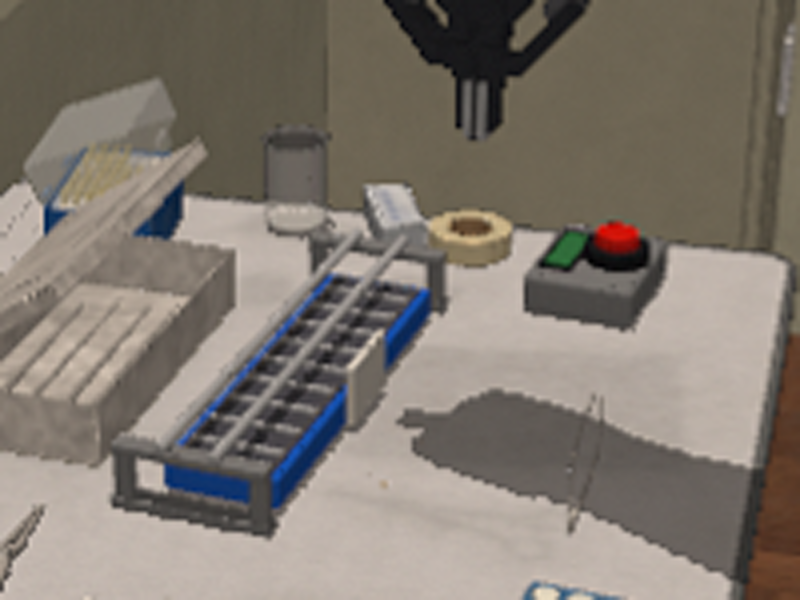

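View pics/w5.png

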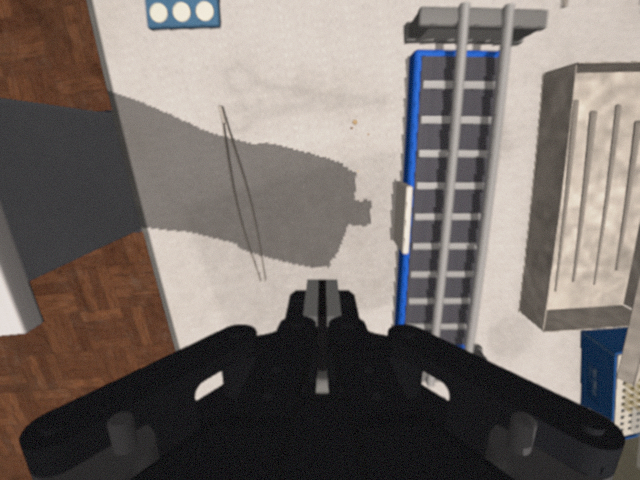

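```bash
python3 - <<'E'
from h import *
d=cam("wrist")
c=np.array([.6259,-.076]);th=-.116;M=np.array([[np.cos(th),np.sin(th)],[-np.sin(th),np.cos(th)]])
def rk(uv,z): return ((onz(d,uv,z)[:,:2]-c)@M.T).round(4)
print("left rim",rk([(414,52),(400,320)],.025)); print("right rim",rk([(500,55)],.025))
print("tab front top",rk([(406,183),(403,254)],.046)); print("rods",rk([(464,6),(509,8),(437,330),(474,340)],.049))
E
```

```text
left rim [[-0.0378  0.1387]
 [-0.0363 -0.1114]]
right rim [[0.0366 0.1375]]
tab front top [[-0.0442  0.0309]
 [-0.0431 -0.0331]]
rods [[-0.0072  0.1659]
 [ 0.0283  0.1655]
 [-0.006  -0.1095]
 [ 0.0319 -0.1214]]
```

The rods read 10 mm off from the first measurement, probably because the arm was still settling. I'll repeat it with the arm at rest, picking up both tray and rods.

Emit:
jog_arm(plan=[[0, 3, 0, 0, -1], [0, 3, 0, 0, -1], [0, 0, -4, 0, -1], [0, 0, 0, 0, -1], [0, 0, 0, 0, -1]])

```text
clock: 6.4
tcp_pos: [0.565, -0.0731, 0.2281]
tcp_rot: [-0.0, 0.749, 0.663, -0.0]
force: [0.5, 0.0, 0.3]
grip_width: 0.003
```

```bash
python3 - <<'E'
from h import *
import pickle
R,p,s=pose(); print(p,s["joint_vel"].round(3)); d=cam("wrist"); save(d,"w6"); save(d,"w6a",(230,0,430,320),1.87);pickle.dump(d,open("w6.pkl","wb"))
E
```

```text
[ 0.56502998 -0.07310686  0.22808513] [ 0.001 -0.001 -0.038 -0.009  0.001  0.001]
```

View pics/w6.png

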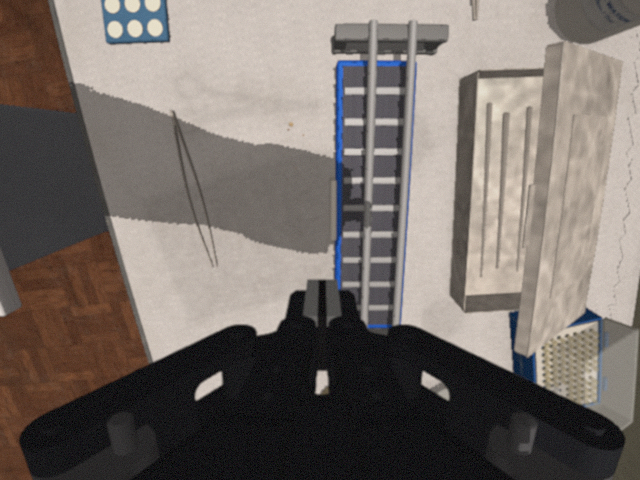

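```bash
cat > rk.py <<'E'
from h import *
c0=np.array([.6259,-.076]);th=-.116
def rkp(P,c=None,t=None):
    t=th if t is None else t; c=c0 if c is None else c
    M=np.array([[np.cos(t),np.sin(t)],[-np.sin(t),np.cos(t)]]); return ((np.asarray(P)[:,:2]-c)@M.T)
E
python3 - <<'E'
from rk import *
import pickle
d=pickle.load(open("w6.pkl","rb")); g=d["bgr"]
rk=lambda uv,z: rkp(onz(d,uv,z)).round(4)
for row in (100,160,260,300):
    print(row,' '.join(f"{c}:{g[row,c].tolist()}" for c in range(330,346)))
    m=cv2.cvtColor(g,cv2.COLOR_BGR2GRAY)[row]; print("gray",m[355:420].tolist())
print("rods",rk([(372,22),(412,22),(366,325),(400,325)],.049)); print("rim",rk([(337.5,62),(337,280),(415,62),(399,328)],.025)); print(rk([(332,183),(331,240)],.046))
E
```

```text
100 330:[186, 191, 205] 331:[185, 194, 205] 332:[190, 198, 208] 333:[185, 195, 206] 334:[177, 184, 194] 335:[136, 137, 141] 336:[113, 74, 64] 337:[147, 73, 30] 338:[181, 92, 36] 339:[197, 103, 44] 340:[206, 109, 52] 341:[184, 98, 51] 342:[138, 90, 67] 343:[101, 82, 85] 344:[91, 87, 91] 345:[100, 94, 97]
gray [90, 92, 92, 94, 94, 91, 95, 83, 71, 46, 48, 69, 91, 122, 142, 164, 175, 177, 159, 151, 129, 101, 92, 96, 89, 87, 85, 89, 88, 87, 95, 96, 95, 88, 87, 88, 92, 89, 83, 92, 88, 86, 88, 83, 61, 48, 48, 48, 50, 75, 94, 122, 136, 161, 170, 177, 166, 139, 116, 120, 161, 186, 191, 193, 195]
160 330:[102, 107, 114] 331:[104, 108, 114] 332:[104, 110, 118] 333:[106, 113, 122] 334:[99, 99, 105] 335:[101, 80, 82] 336:[114, 60, 31] 337:[145, 75, 28] 338:[171, 83, 34] 339:[193, 98, 44] 340:[195, 100, 44] 341:[170, 94, 59] 342:[135, 97, 89] 343:[103, 93, 99] 344:[94, 90, 97] 345:[92, 89, 91]
gray [88, 92, 89, 90, 94, 91, 85, 65, 47, 48, 76, 112, 136, 156, 170, 172, 158, 145, 124, 98, 90, 91, 94, 89, 86, 86, 91, 87, 90, 92, 87, 88, 87, 84, 89, 88, 85, 90, 90, 89, 79, 60, 42, 46, 44, 49, 68, 100, 
[... 797 characters left out ...]
[73, 75, 78] 335:[74, 79, 78] 336:[78, 80, 84] 337:[79, 81, 83] 338:[72, 74, 77] 339:[57, 55, 57] 340:[40, 38, 34] 341:[26, 28, 33] 342:[27, 24, 31] 343:[15, 17, 24] 344:[14, 15, 11] 345:[27, 25, 29]
gray [52, 71, 71, 64, 46, 60, 98, 133, 147, 167, 165, 165, 146, 119, 92, 79, 83, 77, 82, 78, 81, 82, 84, 87, 78, 81, 85, 83, 82, 82, 80, 82, 83, 73, 58, 52, 46, 45, 76, 111, 136, 154, 162, 170, 160, 137, 112, 137, 183, 196, 199, 197, 199, 201, 195, 197, 198, 201, 200, 202, 201, 201, 196, 198, 196]
rods [[-0.0169  0.1649]
 [ 0.0172  0.1651]
 [-0.0143 -0.1203]
 [ 0.0218 -0.1206]]
rim [[-0.045   0.1387]
 [-0.0442 -0.0787]
 [ 0.0275  0.1387]
 [ 0.027  -0.1381]]
[[-0.0505  0.0285]
 [-0.0514 -0.0276]]
```

At rest the rods fit the first estimate (±17 mm). The tray rim and tab read about 7 mm short of home, so I'll push again, lower and farther.

Emit:
jog_arm(plan=[[0, -3.5, 3.8, 0, -1], [0, 0, 4, 0, -1], [0, 0, 4, 0, -1], [0, 0, 4, 0, -1], [0, 0, 4, 0, -1]])

```text
clock: 6.95
tcp_pos: [0.5299, -0.0685, 0.0288]
tcp_rot: [-0.001, 0.749, 0.663, -0.0]
force: [0.4, 0.3, 0.4]
grip_width: -0.002
```

Emit:
jog_arm(plan=[[0, 0, 0, 0, -1], [0, 0, 0, 0, -1]])

```text
clock: 7.15
tcp_pos: [0.5304, -0.0687, 0.0314]
tcp_rot: [-0.001, 0.749, 0.663, -0.001]
force: [0.5, -0.2, 1.4]
grip_width: 0.003
```

Emit:
jog_arm(plan=[[0, 1.5, 0, 0, -1], [0, 1.0, 0, 0, -1], [0, 1.0, 0, 0, -1], [0, 0.5, 0, 0, -1], [0, 0, 0, 0, -1]])

```text
clock: 7.65
tcp_pos: [0.5693, -0.0739, 0.0331]
tcp_rot: [-0.002, 0.749, 0.663, -0.002]
force: [-15.3, 0.4, 4.9]
grip_width: 0.001
```

Emit:
jog_arm(plan=[[0, 0.4, 0, 0, -1], [0, 0.3, 0, 0, -1], [0, 0, 0, 0, -1]])

```text
clock: 7.95
tcp_pos: [0.57, -0.074, 0.0327]
tcp_rot: [-0.006, 0.749, 0.662, -0.006]
force: [-49.2, 2.2, 29.2]
grip_width: 0.002
```

Contact is firm at 49 N, with the TCP about 12 mm short of the home tab face. I'll back off, rise and check.

Emit:
jog_arm(plan=[[0, -0.7, 0, 0, -1], [0, -2, 0, 0, -1], [0, 0, -5, 0, -1], [0, 0, -5, 0, -1], [0, 1.7, -5, 0, -1]])

```text
clock: 8.45
tcp_pos: [0.567, -0.0733, 0.184]
tcp_rot: [0.001, 0.749, 0.663, 0.001]
force: [1.1, -0.7, 1.6]
grip_width: 0.003
```

Emit:
jog_arm(plan=[[0, 0, -5, 0, 1], [0, 0, 0, 0, 1], [0, 0, 0, 0, 1], [0, 0, 0, 0, 1]])

```text
clock: 8.85
tcp_pos: [0.5674, -0.0735, 0.2297]
tcp_rot: [0.0, 0.749, 0.663, 0.0]
force: [-0.2, -0.2, -0.9]
grip_width: 0.678
```

```bash
python3 - <<'E'
from h import *
import pickle
R,p,s=pose(); print(p,s["joint_vel"].round(3)); d=cam("wrist"); save(d,"w7"); pickle.dump(d,open("w7.pkl","wb"))
E
```

```text
[ 0.56738076 -0.07345172  0.22965274] [-0.001  0.013 -0.025 -0.004 -0.002 -0.001]
```

View pics/w7.png

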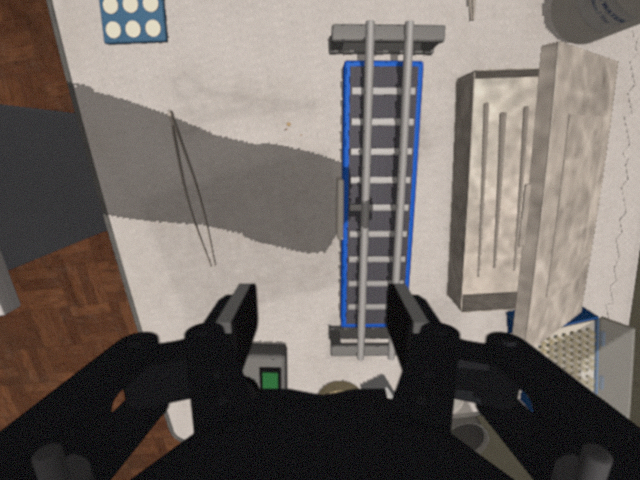

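```bash
python3 - <<'E'
from rk import *
import pickle
d=pickle.load(open("w7.pkl","rb"))
rk=lambda uv,z: rkp(onz(d,uv,z)).round(4)
print("rods",rk([(370,22),(408.5,22),(361,358),(394,355)],.049)); print("rim",rk([(344.5,62),(422,62),(342,325)],.025))
print("tab",rk([(338,183),(337,238)],.046))
E
```

```text
rods [[-0.0158  0.1653]
 [ 0.0172  0.1655]
 [-0.0157 -0.162 ]
 [ 0.0204 -0.1586]]
rim [[-0.0357  0.1388]
 [ 0.0372  0.139 ]
 [-0.0355 -0.1348]]
tab [[-0.0422  0.0282]
 [-0.0428 -0.0261]]
```

The rim is centred to within 1 mm and the tab is at -43 mm, so the tray is home. Next, look over the plates and the rest.

Emit:
jog_arm(plan=[[3, -2, -2.8, 0, 1], [3, -2, -2.8, 0, 1], [3, -2, -2.8, 0, 1], [3, -2, -2.8, 0, 1], [3, -2, -2.8, 0, 1]])

```text
clock: 9.4
tcp_pos: [0.485, 0.0887, 0.3692]
tcp_rot: [-0.001, 0.749, 0.663, -0.001]
force: [0.4, 0.1, 1.2]
grip_width: 1.003
```

Emit:
jog_arm(plan=[[3, -2, 0, 0, 1], [0, 0, 0, 0, 1], [0, 0, 0, 0, 1], [0, 0, 0, 0, 1]])

```text
clock: 9.8
tcp_pos: [0.4703, 0.1192, 0.368]
tcp_rot: [-0.0, 0.749, 0.662, -0.001]
force: [0.3, -0.6, 0.2]
grip_width: 1.003
```

```bash
python3 - <<'E'
from h import *
import pickle
R,p,s=pose(); print(p,s["joint_vel"].round(3)); d=cam("wrist"); save(d,"w8"); pickle.dump(d,open("w8.pkl","wb"))
E
```

```text
[0.4702829  0.11920243 0.36801164] [-0.013  0.006  0.003 -0.     0.001  0.003]
```

View pics/w8.png

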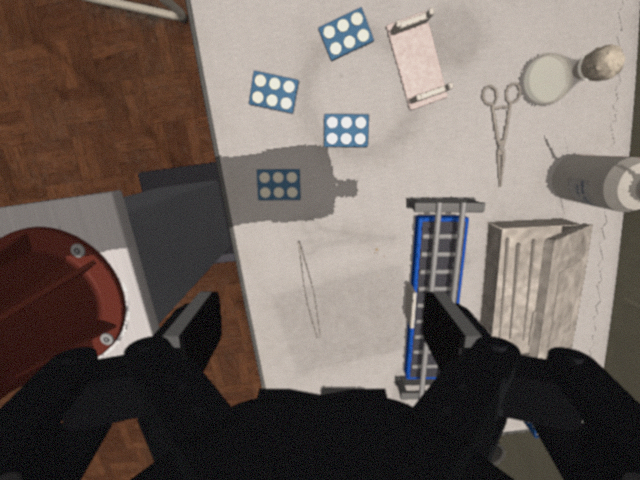

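```bash
cat > plates.py <<'E'
from rk import *
def plates(d,z=.007,verbose=True):
    m=cv2.inRange(cv2.cvtColor(d["bgr"],cv2.COLOR_BGR2HSV),(90,110,25),(112,255,255))
    m=cv2.morphologyEx(m,cv2.MORPH_CLOSE,np.ones((3,3))); out=[]
    for c in cv2.findContours(m,0,2)[0]:
        if cv2.contourArea(c)<300: continue
        w=onz(d,c.reshape(-1,2),z)[:,:2]
        (x,y),(a,b),ang=cv2.minAreaRect((w*1000).astype(np.float32))
        if a<b: a,b,ang=b,a,ang+90
        ang=(ang+90)%180-90
        out.append((x/1000,y/1000,np.radians(ang),a,b))
        if verbose: print("plate x %.4f y %.4f  ang %.3f  size %.1f %.1f"%out[-1])
    return out
E
python3 - <<'E'
from plates import *
import pickle
d=pickle.load(open("w8.pkl","rb")); plates(d); save(d,"w8a",(370,0,480,120),5); save(d,"w8b",(280,230,340,350),5)
E
```

```text
plate x 0.6061 y 0.0066  ang 1.306  size 124.3 27.2
```

View pics/w8a.png

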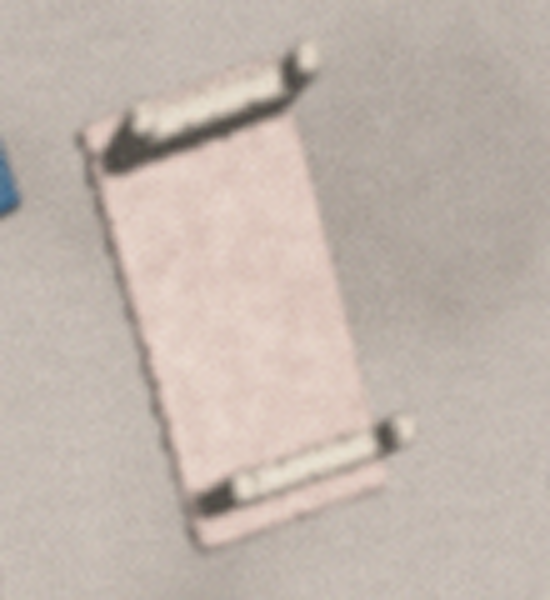

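View pics/w8b.png

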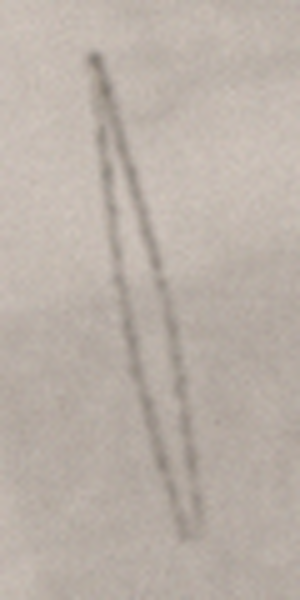

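```bash
sed -i 's/(90,110,25),(112,255,255)/(95,90,25),(109,235,160)/' plates.py; python3 - <<'E'
from plates import *
import pickle
d=pickle.load(open("w8.pkl","rb")); print(cv2.cvtColor(d["bgr"],cv2.COLOR_BGR2HSV)[[98,170,115,40],[270,262,327,325]]); plates(d)
b=onz(d,[(387,26),(411,109.6),(447,97.4)],.006); print("base",b.round(4),np.linalg.norm(b[0]-b[1]),np.linalg.norm(b[1]-b[2]),"c",(b[0]+b[2])[:2]/2)
n=onz(d,[(412,20),(431.2,93.4)],.030); print("notch",n.round(4),np.linalg.norm(n[0]-n[1]),n.mean(0)); v=n[0]-n[1]; print("ang",np.arctan2(-v[0],v[1])); v=b[0]-b[1]; print("ang base",np.arctan2(-v[0],v[1]))
f=onz(d,[(299,241.4),(318.6,337)],.006); v=f[0]-f[1]; print("forceps",f,f.mean(0),np.linalg.norm(v),np.arctan2(-v[0],v[1]))
d=cam("side"); print("side"); plates(d)
E
```

```text
[[ 26  16 236]
 [103 104  81]
 [102 110 155]
 [103 118 147]]
plate x 0.4078 y 0.1391  ang -0.124  size 59.3 41.1
plate x 0.5151 y 0.2020  ang -0.120  size 59.8 42.3
plate x 0.4204 y 0.2658  ang -0.326  size 61.0 42.9
plate x 0.5278 y 0.3261  ang 0.292  size 61.0 43.4
base [[0.5837 0.3297 0.006 ]
 [0.6088 0.2196 0.006 ]
 [0.6601 0.2302 0.006 ]] 0.11289577726373928 0.052379146238793174 c [0.62191391 0.27994348]
notch [[0.6109 0.3263 0.03  ]
 [0.6306 0.2354 0.03  ]] 0.09300824764945027 [0.62079258 0.28083459 0.03      ]
ang 0.213378079438388
ang base 0.22367003831560733
forceps [[ 0.42610538  0.0483002   0.006     ]
 [ 0.43534038 -0.12077759  0.006     ]] [ 0.43072288 -0.0362387   0.006     ] 0.1693298140003769 0.05456562466865717
side
plate x 0.5256 y 0.3303  ang 0.298  size 60.8 49.5
plate x 0.4185 y 0.2702  ang -0.326  size 63.4 49.5
```

Rest is at (0.621,0.281), turned 0.215 rad. Forceps are at (0.431,-0.036), turned 0.055 rad. All four plates are measured, and the side view agrees within about 4 mm. I'll write a move planner and take the plate at (0.515,0.202) first.

```bash
cat > go.py <<'E'
from plates import *
C=np.array([.6265,-.0755])
def slot(ry,rx=0.): return C+rx*np.array([np.cos(th),np.sin(th)])+ry*np.array([-np.sin(th),np.cos(th)])
def wrap(a): return (a+np.pi/2)%np.pi-np.pi/2
def go(x,y,z=None,al=None):
    R,p,s=pose(); z=p[2] if z is None else z
    d=R.T@(np.array([x,y,z])-p); a=np.arctan2(R[1,1],R[0,1]); 
    print("tcp",p.round(4),"al %.3f"%a,"| tool cm",(d*100).round(2),"spin","" if al is None else round(-wrap(al-a),3), "w %.3f"%s["grip_width"],"F",s["force"].round(1))
E
python3 -c "
from go import *
go(.5151,.2020,.04,-.12)"
```

```text
tcp [0.4704 0.1189 0.3682] al -0.123 | tool cm [ 8.81  3.46 32.81] spin -0.003 w 1.000 F [-0.3 -0.3 -0.5]
```

Emit:
jog_arm(plan=[[2.2, 0.9, 4, 0, 1], [2.2, 0.9, 4, 0, 1], [2.2, 0.9, 4, 0, 1], [2.2, 0.8, 4, 0, 1], [0, 0, 4, 0, 1]])

```text
clock: 10.4
tcp_pos: [0.5162, 0.2038, 0.1665]
tcp_rot: [-0.0, 0.749, 0.663, -0.0]
force: [0.1, 0.1, -0.7]
grip_width: 1.001
```

Emit:
jog_arm(plan=[[0, 0, 3, 0, 1], [0, 0, 2, 0, 1], [0, 0, 0, 0, 1], [0, 0, 0, 0, 1], [0, 0, 0, 0, 1]])

```text
clock: 10.9
tcp_pos: [0.5167, 0.2026, 0.1207]
tcp_rot: [0.001, 0.749, 0.662, 0.001]
force: [0.4, 0.3, -0.0]
grip_width: 0.998
```

```bash
python3 - <<'E'
from go import *
d=cam("wrist"); save(d,"w9"); plates(d); go(.5151,.2020,.02,-.12)
E
```

```text
plate x 0.4293 y 0.1377  ang 1.452  size 44.1 21.2
plate x 0.5149 y 0.2032  ang -0.123  size 62.1 44.2
plate x 0.4213 y 0.2661  ang -0.328  size 62.6 44.1
plate x 0.5280 y 0.3261  ang 0.296  size 61.8 44.4
tcp [0.5168 0.2027 0.1208] al -0.122 | tool cm [-0.1  -0.18 10.08] spin -0.002 w 1.002 F [0.1 0.4 0.1]
```

View pics/w9.png

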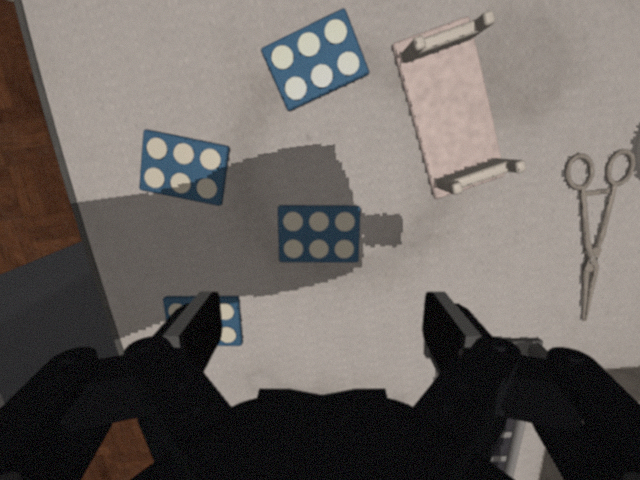

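The plate sits at (319,234) in the image, and the measured poses agree with the earlier ones to about 1 mm. Going down.

Emit:
jog_arm(plan=[[0, -0.2, 4, 0, 1], [0, 0, 4, 0, 1], [0, 0, 2, 0, 1], [0, 0, 0.5, 0, 1], [0, 0, 0.5, 0, 1]])

```text
clock: 11.45
tcp_pos: [0.5147, 0.2032, 0.0102]
tcp_rot: [0.0, 0.749, 0.663, 0.001]
force: [0.8, -1.0, 1.3]
grip_width: 0.999
```

Emit:
jog_arm(plan=[[0, 0, 0.3, 0, 1], [0, 0, 0.3, 0, 1], [0, 0, 0, 0, 1]])

```text
clock: 11.75
tcp_pos: [0.5143, 0.2031, 0.0037]
tcp_rot: [0.0, 0.749, 0.663, 0.0]
force: [0.0, -0.4, 0.0]
grip_width: 0.999
```

```bash
python3 - <<'E'
from go import *
go(.5149,.2032,.0,-.12); d=cam("side"); save(d,"s10",(250,240,390,345),5.7)
E
```

```text
tcp [0.5143 0.2031 0.0037] al -0.122 | tool cm [0.01 0.06 0.37] spin -0.002 w 0.999 F [ 0.  -0.4  0. ]
```

View pics/s10.png

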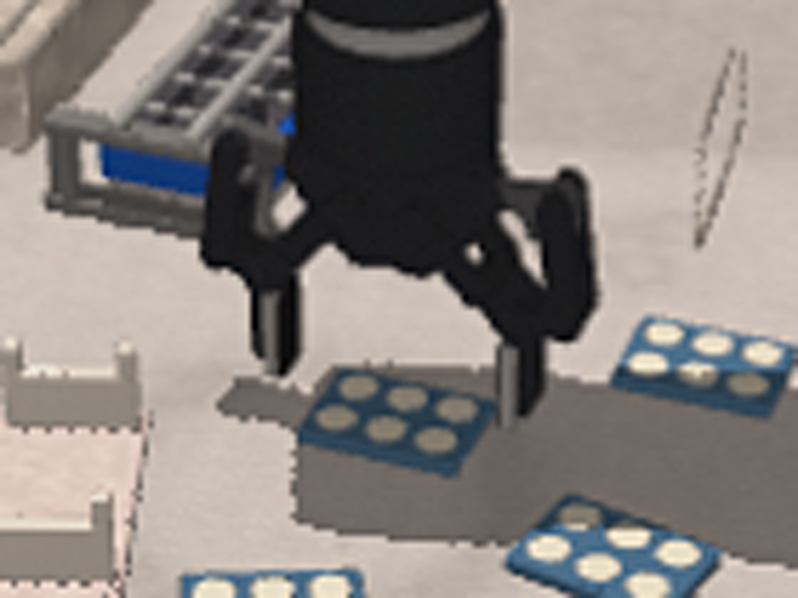

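The open fingertips still stand about 13 mm above the table, as the swing note predicts, so I'll go further down in small steps watching force.

Emit:
jog_arm(plan=[[0, 0, 0.3, 0, 1], [0, 0, 0.3, 0, 1], [0, 0, 0.2, 0, 1], [0, 0, 0, 0, 1]])

```text
clock: 12.2
tcp_pos: [0.5134, 0.203, -0.0054]
tcp_rot: [-0.0, 0.749, 0.663, -0.0]
force: [-0.4, 0.8, 0.7]
grip_width: 1.0
```

Emit:
jog_arm(plan=[[0, 0, 0, 0, 0.7], [0, 0, 0, 0, 0.5], [0, 0, 0, 0, 0.4], [0, 0, 0, 0, 0.2]])

```text
clock: 12.6
tcp_pos: [0.5141, 0.2031, -0.0043]
tcp_rot: [0.0, 0.749, 0.663, 0.0]
force: [-1.6, -0.1, 6.2]
grip_width: 0.734
```

Emit:
jog_arm(plan=[[0, 0, -0.1, 0, -1], [0, 0, 0, 0, -1], [0, 0, 0, 0, -1], [0, 0, -1, 0, -1], [0, 0, -2, 0, -1]], squeeze=60)

```text
clock: 13.1
tcp_pos: [0.5122, 0.2028, 0.0251]
tcp_rot: [-0.001, 0.749, 0.663, -0.001]
force: [0.1, 0.6, -0.3]
grip_width: 0.716
```

```bash
python3 - <<'E'
from go import *
t=slot(117); go(t[0],t[1],.13,th); d=cam("side"); save(d,"s11",(250,210,390,315),5.7)
E
```

```text
tcp [0.5122 0.2028 0.0251] al -0.122 | tool cm [11673.53   -56.17   -21.61] spin -0.006 w 0.716 F [ 0.1  0.6 -0.3]
```

View pics/s11.png

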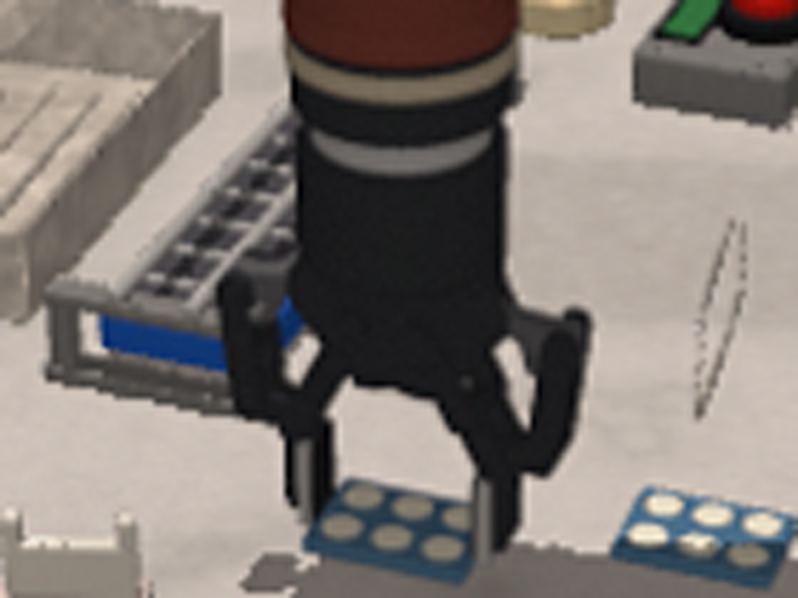

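Emit:
jog_arm(plan=[[0, 0, -4, 0, -1], [0, 0, -4, 0, -1], [0, 0, -2, 0, -1], [0, 0, 0, 0, -1]])

```text
clock: 13.55
tcp_pos: [0.516, 0.2035, 0.1302]
tcp_rot: [0.002, 0.749, 0.663, 0.003]
force: [1.0, -1.4, -0.9]
grip_width: 0.724
```

```bash
python3 - <<'E'
from go import *
t=slot(.117); print(t); go(t[0],t[1],.125,th); d=cam("wrist"); save(d,"w12"); 
E
```

```text
[0.64004158 0.04071371]
tcp [0.516  0.2035 0.1302] al -0.122 | tool cm [-14.65  14.29   0.58] spin -0.006 w 0.724 F [ 1.  -1.4 -0.9]
```

View pics/w12.png

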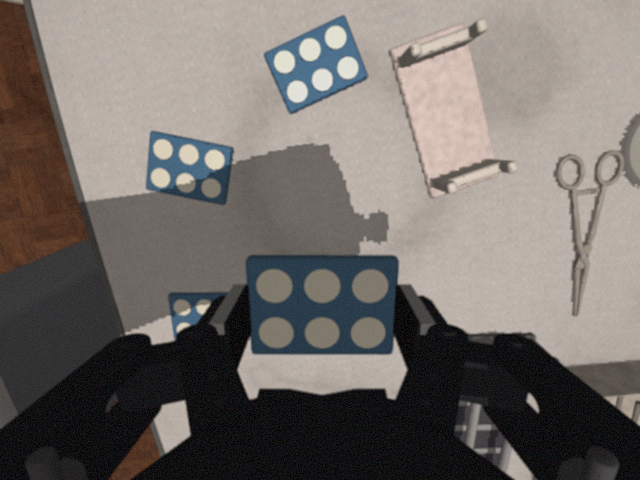

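The plate is held squarely, centred at (322,304) between the pads. I'll carry it to the slot at y=+117 mm.

Emit:
jog_arm(plan=[[-3, 2.9, 0, 0, -1], [-3, 2.9, 0, 0, -1], [-3, 2.9, 0, 0, -1], [-3, 2.9, 0, 0, -1], [-2.6, 2.7, 0, 0, -1]])

```text
clock: 14.1
tcp_pos: [0.6379, 0.0391, 0.1239]
tcp_rot: [-0.001, 0.749, 0.662, -0.001]
force: [0.9, 1.4, -0.4]
grip_width: 0.724
```

Emit:
jog_arm(plan=[[0, 0, 3, 0, -1], [0, 0, 2.5, 0, -1], [0, 0, 1.5, 0, -1], [0, 0, 0, 0, -1], [0, 0, 0, 0, -1]])

```text
clock: 14.6
tcp_pos: [0.6377, 0.041, 0.0561]
tcp_rot: [-0.0, 0.749, 0.663, -0.0]
force: [0.7, -0.5, 1.0]
grip_width: 0.723
```

```bash
python3 - <<'E'
from go import *
t=slot(.117); go(t[0],t[1],.047,th); d=cam("side"); save(d,"s13",(230,190,390,300),5)
E
```

```text
tcp [0.6377 0.041  0.0561] al -0.122 | tool cm [-0.    0.24  0.91] spin -0.006 w 0.723 F [ 0.7 -0.5  1. ]
```

View pics/s13.png

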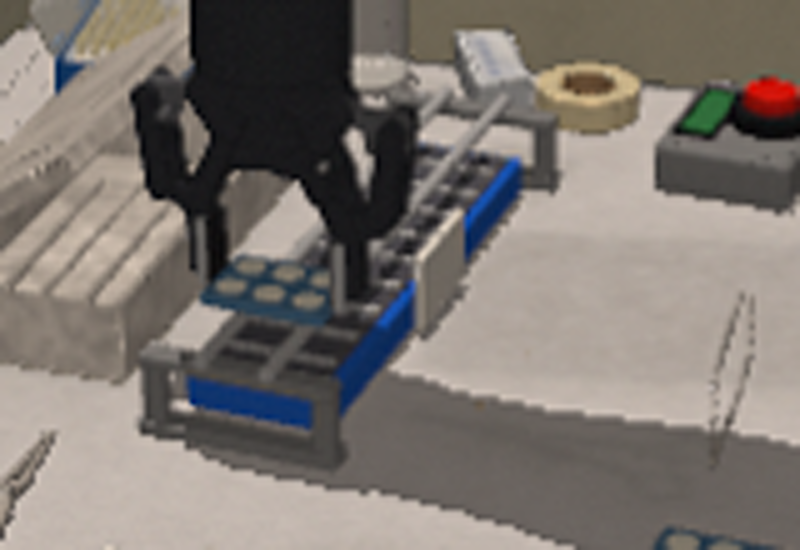

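Emit:
jog_arm(plan=[[0, 0.2, 0.5, 0, -1], [0, 0, 0.2, 0, -1], [0, 0, 0.2, 0, -1], [0, 0, 0, 0, -1]])

```text
clock: 15.05
tcp_pos: [0.6398, 0.0406, 0.0469]
tcp_rot: [-0.0, 0.749, 0.663, -0.0]
force: [-0.4, -0.6, -0.1]
grip_width: 0.72
```

Emit:
jog_arm(plan=[[0, 0, 0.15, 0, -1], [0, 0, 0.15, 0, -1], [0, 0, 0, 0, -1]])

```text
clock: 15.35
tcp_pos: [0.6401, 0.0405, 0.0459]
tcp_rot: [0.0, 0.749, 0.663, 0.0]
force: [-6.6, 1.0, 11.5]
grip_width: 0.717
```

Contact with the rods is at z≈0.046, as expected. I'll release slowly and rise.

Emit:
jog_arm(plan=[[0, 0, 0, 0, 0.6], [0, 0, 0, 0, 0.8], [0, 0, 0, 0, 1], [0, 0, 0, 0, 1], [0, 0, -2, 0, 1]])

```text
clock: 15.85
tcp_pos: [0.6378, 0.0408, 0.0611]
tcp_rot: [-0.002, 0.749, 0.663, -0.002]
force: [1.4, -0.1, -0.5]
grip_width: 0.999
```

Emit:
jog_arm(plan=[[0, 0, -4, 0, 1], [0, 0, -4, 0, 1], [0, 0, 0, 0, 1], [0, 0, 0, 0, 1]])

```text
clock: 16.25
tcp_pos: [0.6407, 0.0404, 0.1452]
tcp_rot: [0.001, 0.749, 0.663, 0.001]
force: [-0.2, -0.6, 0.3]
grip_width: 1.0
```

```bash
python3 - <<'E'
from go import *
d=cam("wrist"); save(d,"w14"); 
for p in plates(d,.057): print(rkp([p[:2]],C))
go(.4078,.1391,.14,-.124)
E
```

```text
plate x 0.6403 y 0.0380  ang 1.456  size 67.0 64.7
plate x 0.4534 y 0.1324  ang -0.120  size 51.9 35.9
[[0.00056837 0.11429112]]
[[-0.19600298  0.18645817]]
tcp [0.6398 0.0406 0.1436] al -0.122 | tool cm [  6.96 -24.23   0.37] spin 0.002 w 1.005 F [-0.3  0.5 -0.5]
```

View pics/w14.png

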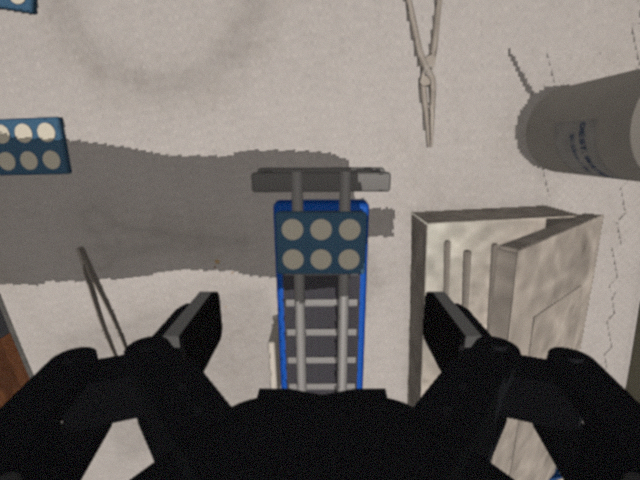

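The first plate lies square on the rods at (320,243), about 0.6 mm off centre and flat. Next is the plate at (0.408,0.139).

Emit:
jog_arm(plan=[[1.4, -4.7, 0, 0, 1], [1.4, -4.7, 0, 0, 1], [1.4, -4.7, 0, 0, 1], [1.4, -4.7, 0, 0, 1], [1.4, -4.7, 0, 0, 1]])

```text
clock: 16.8
tcp_pos: [0.4124, 0.1391, 0.1419]
tcp_rot: [-0.001, 0.749, 0.663, -0.001]
force: [0.3, 1.0, 0.7]
grip_width: 1.003
```

Emit:
jog_arm(plan=[[0, -0.7, 0, 0, 1], [0, 0, 0, 0, 1], [0, 0, 0, 0, 1], [0, 0, 0, 0, 1]])

```text
clock: 17.2
tcp_pos: [0.409, 0.1389, 0.1436]
tcp_rot: [-0.0, 0.749, 0.662, -0.0]
force: [1.4, -0.2, -0.0]
grip_width: 1.001
```

```bash
python3 - <<'E'
from go import *
d=cam("wrist"); save(d,"w15")
p=min(plates(d),key=lambda q:np.hypot(q[0]-.41,q[1]-.14))
go(p[0],p[1],.0,p[2])
E
```

```text
plate x 0.5906 y -0.1422  ang 1.456  size 59.3 19.2
plate x 0.6761 y 0.0082  ang -0.089  size 62.4 59.1
plate x 0.6244 y 0.0229  ang 1.421  size 84.2 50.1
plate x 0.4077 y 0.1393  ang -0.123  size 61.6 43.3
plate x 0.4200 y 0.2656  ang -0.328  size 61.7 44.3
tcp [0.409  0.139  0.1437] al -0.123 | tool cm [ 0.02 -0.12 14.37] spin -0.0 w 0.995 F [-0.4  0.2  0.3]
```

View pics/w15.png

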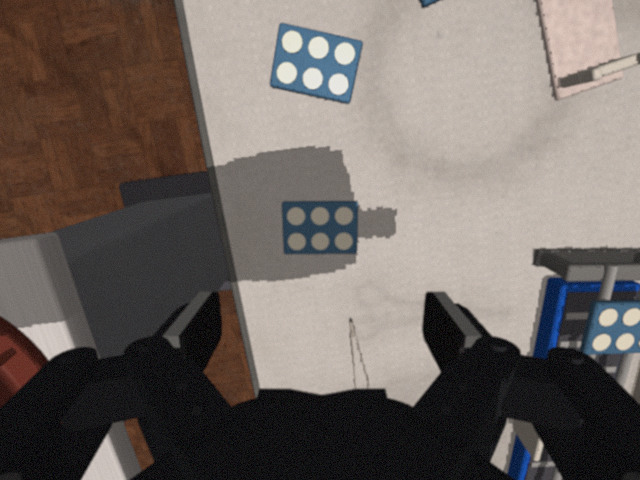

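The plate is at (320,228), as measured. I'll go down, close gently, then squeeze and lift.

Emit:
jog_arm(plan=[[0, -0.1, 4, 0, 1], [0, 0, 4, 0, 1], [0, 0, 3.5, 0, 1], [0, 0, 2, 0, 1], [0, 0, 0, 0, 1]])

```text
clock: 17.75
tcp_pos: [0.4051, 0.1391, 0.0059]
tcp_rot: [-0.002, 0.749, 0.662, -0.002]
force: [1.1, -0.1, 0.7]
grip_width: 1.003
```

Emit:
jog_arm(plan=[[0, 0, 0.4, 0, 1], [0, 0, 0.4, 0, 1], [0, 0, 0.3, 0, 1], [0, 0, 0, 0, 1]])

```text
clock: 18.15
tcp_pos: [0.4075, 0.1396, -0.0016]
tcp_rot: [0.0, 0.749, 0.663, 0.0]
force: [-0.3, 0.2, 0.3]
grip_width: 1.005
```

Emit:
jog_arm(plan=[[0, 0, 0.3, 0, 0.7], [0, 0, 0, 0, 0.5], [0, 0, 0, 0, 0.4], [0, 0, 0, 0, 0]], squeeze=30)

```text
clock: 18.55
tcp_pos: [0.4074, 0.1396, -0.0046]
tcp_rot: [0.0, 0.749, 0.663, 0.0]
force: [-1.7, 0.7, 2.8]
grip_width: 0.737
```

Emit:
jog_arm(plan=[[0, 0, 0, 0, -1], [0, 0, 0, 0, -1], [0, 0, 0, 0, -1], [0, 0, -2, 0, -1], [0, 0, -4, 0, -1]], squeeze=60)

```text
clock: 19.05
tcp_pos: [0.4047, 0.1395, 0.053]
tcp_rot: [-0.002, 0.749, 0.663, -0.002]
force: [0.5, 0.5, -1.1]
grip_width: 0.723
```

Emit:
jog_arm(plan=[[0, 0, -4, 0, -1], [0, 0, -2.5, 0, -1], [0, 0, 0, 0, -1], [0, 0, 0, 0, -1]])

```text
clock: 19.45
tcp_pos: [0.4074, 0.1396, 0.12]
tcp_rot: [0.0, 0.749, 0.663, 0.0]
force: [-0.3, 0.0, -0.6]
grip_width: 0.724
```

```bash
python3 - <<'E'
from go import *
t=slot(.053); print(t); go(t[0],t[1],.125,th); d=cam("wrist"); save(d,"w16"); 
E
```

```text
[ 0.63263422 -0.02285618]
tcp [0.4074 0.1396 0.12  ] al -0.122 | tool cm [-13.38  24.33  -0.48] spin -0.006 w 0.724 F [-0.3  0.  -0.6]
```

View pics/w16.png

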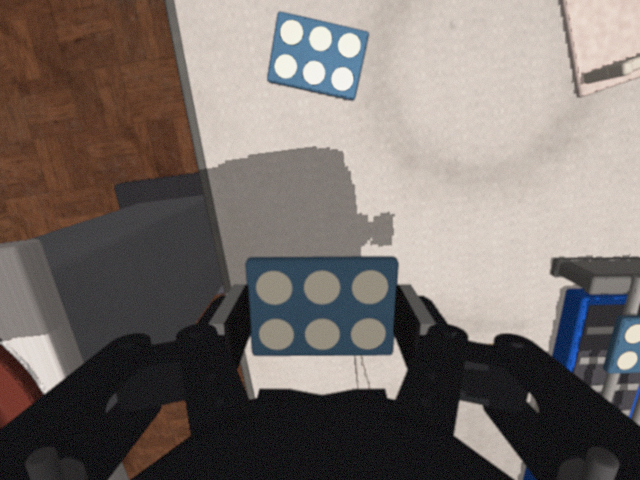

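The plate is held squarely. Carrying it to the slot at +53 mm.

Emit:
jog_arm(plan=[[-2.2, 4.0, 0, 0, -1], [-2.2, 4.0, 0, 0, -1], [-2.2, 4.0, 0, 0, -1], [-2.2, 4.0, 0, 0, -1], [-2.2, 4.0, 0, 0, -1]])

```text
clock: 20.0
tcp_pos: [0.5926, 0.005, 0.1177]
tcp_rot: [-0.001, 0.749, 0.663, -0.001]
force: [0.8, 0.6, -0.2]
grip_width: 0.726
```

Emit:
jog_arm(plan=[[-2.4, 4.3, 0, 0, -1], [0, 0, 0, 0, -1], [0, 0, 0, 0, -1]])

```text
clock: 20.3
tcp_pos: [0.631, -0.0234, 0.1169]
tcp_rot: [-0.002, 0.749, 0.662, -0.001]
force: [-0.3, 0.8, 0.1]
grip_width: 0.721
```

```bash
python3 - <<'E'
from go import *
t=slot(.053); go(t[0],t[1],.046,th)
E
```

```text
tcp [ 0.631  -0.0234  0.1169] al -0.123 | tool cm [0.07 0.19 7.09] spin -0.007 w 0.721 F [-0.3  0.8  0.1]
```

Emit:
jog_arm(plan=[[0, 0.1, 3, 0, -1], [0, 0, 2.5, 0, -1], [0, 0, 1, 0, -1], [0, 0, 0, 0, -1], [0, 0, 0, 0, -1]])

```text
clock: 20.8
tcp_pos: [0.6332, -0.0227, 0.0563]
tcp_rot: [0.0, 0.749, 0.663, 0.0]
force: [0.1, -1.1, -0.5]
grip_width: 0.726
```

Emit:
jog_arm(plan=[[0, 0, 0.3, 0, -1], [0, 0, 0.2, 0, -1], [0, 0, 0, 0, -1]])

```text
clock: 21.1
tcp_pos: [0.6332, -0.0232, 0.0504]
tcp_rot: [0.0, 0.749, 0.663, 0.0]
force: [-0.1, 0.4, -0.3]
grip_width: 0.722
```

Emit:
jog_arm(plan=[[0, 0, 0.3, 0, -1], [0, 0, 0.2, 0, -1], [0, 0, 0, 0, -1]])

```text
clock: 21.4
tcp_pos: [0.6333, -0.0232, 0.0458]
tcp_rot: [0.0, 0.749, 0.663, 0.0]
force: [-1.9, -0.6, 6.5]
grip_width: 0.721
```

Emit:
jog_arm(plan=[[0, 0, 0, 0, 0.6], [0, 0, 0, 0, 0.8], [0, 0, 0, 0, 1], [0, 0, 0, 0, 1], [0, 0, -2, 0, 1]])

```text
clock: 21.9
tcp_pos: [0.631, -0.0226, 0.0622]
tcp_rot: [-0.002, 0.749, 0.663, -0.001]
force: [-0.6, -0.3, -0.2]
grip_width: 1.0
```

Emit:
jog_arm(plan=[[0, 0, -4, 0, 1], [0, 0, -4, 0, 1], [0, 0, 0, 0, 1], [0, 0, 0, 0, 1]])

```text
clock: 22.3
tcp_pos: [0.6339, -0.0233, 0.1462]
tcp_rot: [0.001, 0.749, 0.663, 0.001]
force: [0.3, -0.4, -1.5]
grip_width: 0.997
```

```bash
python3 - <<'E'
from go import *
d=cam("wrist"); save(d,"w17"); go(.4207,.2659,.14,-.327)
E
```

```text
tcp [ 0.633  -0.0231  0.1446] al -0.122 | tool cm [ 26.1  -24.59   0.47] spin 0.205 w 1.004 F [ 0.3  0.2 -0.4]
```

View pics/w17.png

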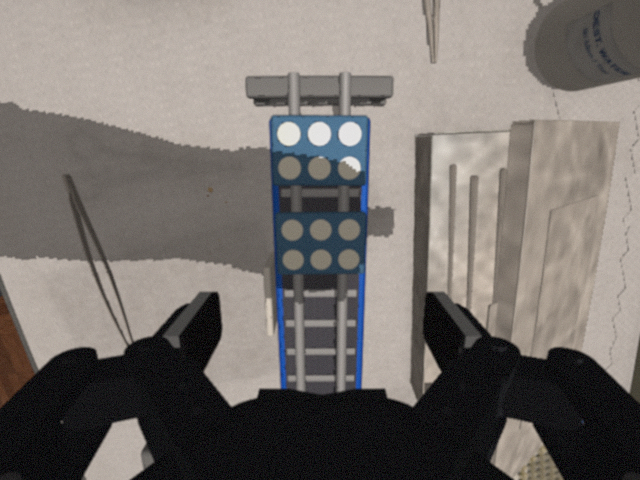

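Two plates lie flat and side by side at (320,150) and (320,244). Next is the plate at (0.421,0.266).

Emit:
jog_arm(plan=[[3.3, -3.1, 0, 0, 1], [3.3, -3.1, 0, 0, 1], [3.3, -3.1, 0, 0, 1], [3.3, -3.1, 0, 0, 1], [3.3, -3.1, 0, 0, 1]])

```text
clock: 22.85
tcp_pos: [0.4971, 0.1606, 0.1432]
tcp_rot: [-0.001, 0.749, 0.663, -0.001]
force: [0.8, 0.3, -1.0]
grip_width: 1.002
```

Emit:
jog_arm(plan=[[3.3, -3.1, 0, 0, 1], [3.3, -3.1, 0, 0, 1], [3.0, -2.8, 0, 0, 1], [0, 0, 0, 0.1, 1], [0, 0, 0, 0.105, 1]])

```text
clock: 23.35
tcp_pos: [0.4199, 0.2666, 0.1433]
tcp_rot: [-0.0, 0.813, 0.582, -0.001]
force: [-0.1, 0.3, -0.1]
grip_width: 1.004
```

Emit:
jog_arm(plan=[[0, 0, 0, 0, 1], [0, 0, 0, 0, 1]])

```text
clock: 23.55
tcp_pos: [0.4211, 0.2655, 0.1439]
tcp_rot: [-0.0, 0.812, 0.584, -0.001]
force: [-0.4, -0.4, -0.0]
grip_width: 0.995
```

```bash
python3 - <<'E'
from go import *
d=cam("wrist"); save(d,"w18")
p=min(plates(d),key=lambda q:np.hypot(q[0]-.42,q[1]-.266))
go(p[0],p[1],.0,p[2])
E
```

```text
plate x 0.4203 y 0.2667  ang -0.324  size 61.6 43.3
plate x 0.5271 y 0.3268  ang 0.292  size 62.4 43.9
tcp [0.4213 0.2654 0.1441] al -0.325 | tool cm [ 0.1  -0.13 14.41] spin -0.001 w 1.001 F [ 1.3 -0.4  0.2]
```

View pics/w18.png

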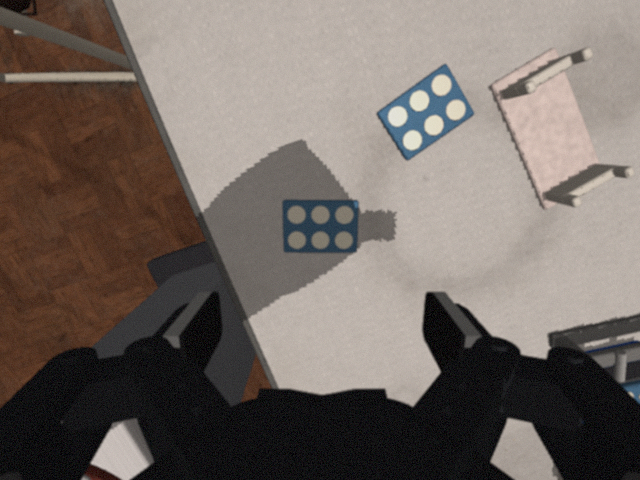

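The plate is square to the jaws at (320,226). Going down to grip it.

Emit:
jog_arm(plan=[[0.1, -0.1, 4, 0, 1], [0, 0, 4, 0, 1], [0, 0, 3.5, 0, 1], [0, 0, 2, 0, 1], [0, 0, 0, 0, 1]])

```text
clock: 24.1
tcp_pos: [0.4185, 0.2658, 0.0066]
tcp_rot: [-0.001, 0.812, 0.583, -0.003]
force: [-1.0, 0.1, 1.0]
grip_width: 1.002
```

Emit:
jog_arm(plan=[[0, 0, 0.4, 0, 1], [0, 0, 0.4, 0, 1], [0, 0, 0.3, 0, 1], [0, 0, 0, 0, 1]])

```text
clock: 24.5
tcp_pos: [0.4214, 0.2671, -0.0006]
tcp_rot: [0.0, 0.813, 0.583, 0.0]
force: [-1.1, -0.3, -0.4]
grip_width: 0.998
```

Emit:
jog_arm(plan=[[0, 0, 0.3, 0, 0.7], [0, 0, 0, 0, 0.5], [0, 0, 0, 0, 0.4], [0, 0, 0, 0, 0]], squeeze=30)

```text
clock: 24.9
tcp_pos: [0.4212, 0.2671, -0.0037]
tcp_rot: [0.0, 0.813, 0.583, 0.0]
force: [-0.2, -0.1, 3.2]
grip_width: 0.735
```

Emit:
jog_arm(plan=[[0, 0, 0, 0, -1], [0, 0, 0, 0, -1], [0, 0, 0, 0, -1], [0, 0, -2, 0, -1], [0, 0, -4, 0, -1]], squeeze=60)

```text
clock: 25.4
tcp_pos: [0.4185, 0.2662, 0.0537]
tcp_rot: [-0.001, 0.813, 0.583, -0.003]
force: [0.3, -0.1, 0.1]
grip_width: 0.721
```

Emit:
jog_arm(plan=[[0, 0, -4, 0, -1], [0, 0, -2.5, -0.1, -1], [0, 0, 0, -0.106, -1], [0, 0, 0, 0, -1], [0, 0, 0, 0, -1]])

```text
clock: 25.9
tcp_pos: [0.4206, 0.2669, 0.1204]
tcp_rot: [-0.0, 0.75, 0.662, -0.001]
force: [-0.3, -0.1, -0.9]
grip_width: 0.718
```

```bash
python3 - <<'E'
from go import *
t=slot(-.053); print(t); go(t[0],t[1],.125,th); d=cam("wrist"); save(d,"w19"); 
E
```

```text
[ 0.62036578 -0.12814382]
tcp [0.4206 0.2669 0.1204] al -0.124 | tool cm [-36.73  24.71  -0.47] spin -0.008 w 0.718 F [-0.3 -0.1 -0.9]
```

View pics/w19.png

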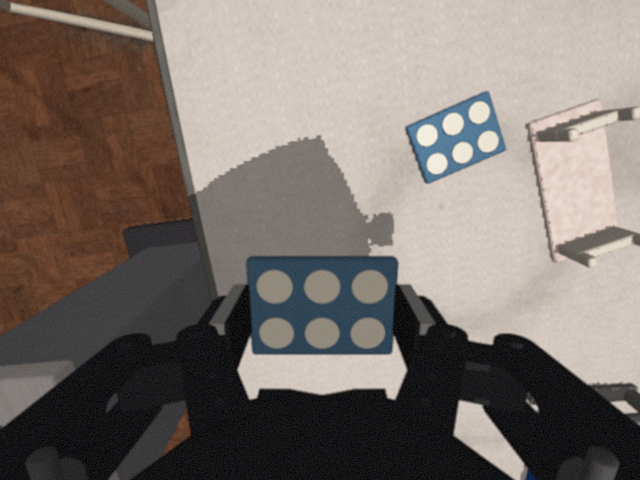

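Emit:
jog_arm(plan=[[-4.0, 2.7, 0, 0, -1], [-4.0, 2.7, 0, 0, -1], [-4.0, 2.7, 0, 0, -1], [-4.0, 2.7, 0, 0, -1], [-4.0, 2.7, 0, 0, -1]])

```text
clock: 26.45
tcp_pos: [0.531, 0.0504, 0.1202]
tcp_rot: [-0.0, 0.749, 0.662, -0.0]
force: [-0.1, 0.5, -0.9]
grip_width: 0.721
```

Emit:
jog_arm(plan=[[-4.0, 2.7, 0, 0, -1], [-4.0, 2.7, 0, 0, -1], [-4.0, 2.7, 0, 0, -1], [-4.7, 3.1, 0, 0, -1], [0, 0, 0, 0, -1]])

```text
clock: 26.95
tcp_pos: [0.6198, -0.1267, 0.1185]
tcp_rot: [-0.0, 0.751, 0.66, -0.001]
force: [-0.1, 0.5, -0.7]
grip_width: 0.719
```

Emit:
jog_arm(plan=[[0, 0, 0, 0, -1], [0, 0, 0, 0, -1]])

```text
clock: 27.15
tcp_pos: [0.6185, -0.1205, 0.1204]
tcp_rot: [-0.001, 0.749, 0.663, -0.0]
force: [-0.0, -0.4, -0.9]
grip_width: 0.72
```

```bash
python3 - <<'E'
from go import *
t=slot(-.053); go(t[0],t[1],.046,th); d=cam("wrist"); save(d,"w20")
E
```

```text
tcp [ 0.6185 -0.1205  0.1204] al -0.121 | tool cm [-0.74  0.29  7.44] spin -0.005 w 0.720 F [-0.  -0.4 -0.9]
```

View pics/w20.png

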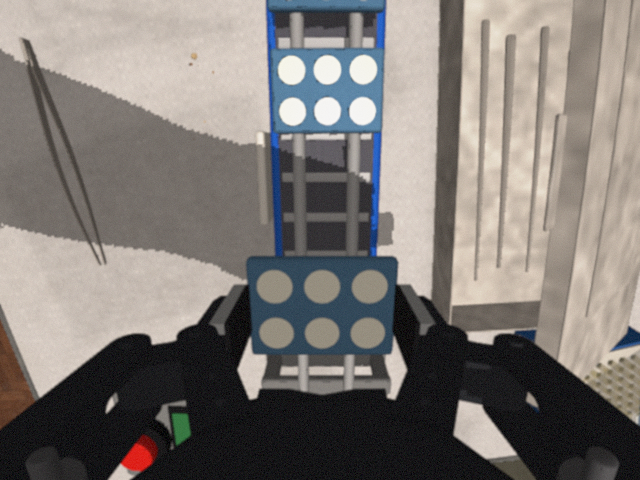

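Emit:
jog_arm(plan=[[-0.75, 0.25, 3, 0, -1], [0, 0, 2.5, 0, -1], [0, 0, 1, 0, -1], [0, 0, 0, 0, -1], [0, 0, 0, 0, -1]])

```text
clock: 27.7
tcp_pos: [0.6211, -0.1287, 0.0574]
tcp_rot: [0.001, 0.748, 0.663, 0.0]
force: [-0.6, -0.1, -1.4]
grip_width: 0.722
```

Emit:
jog_arm(plan=[[0, 0, 0.5, 0, -1], [0, 0, 0.2, 0, -1], [0, 0, 0, 0, -1]])

```text
clock: 28.0
tcp_pos: [0.6207, -0.1292, 0.0492]
tcp_rot: [0.0, 0.749, 0.663, -0.0]
force: [0.3, -0.1, 0.0]
grip_width: 0.716
```

Emit:
jog_arm(plan=[[0, 0, 0.3, 0, -1], [0, 0, 0.1, 0, -1], [0, 0, 0, 0, -1]])

```text
clock: 28.3
tcp_pos: [0.6212, -0.1294, 0.0467]
tcp_rot: [0.001, 0.749, 0.663, 0.0]
force: [-4.5, 1.8, 10.2]
grip_width: 0.72
```

Emit:
jog_arm(plan=[[0, 0, 0, 0, 0.6], [0, 0, 0, 0, 0.8], [0, 0, 0, 0, 1], [0, 0, 0, 0, 1], [0, 0, -2, 0, 1]])

```text
clock: 28.8
tcp_pos: [0.6187, -0.1284, 0.0622]
tcp_rot: [-0.002, 0.749, 0.663, -0.001]
force: [-0.7, 0.8, -0.6]
grip_width: 0.999
```

Emit:
jog_arm(plan=[[0, 0, -4, 0, 1], [0, 0, -4, 0, 1], [0, 0, 0, 0, 1], [0, 0, 0, 0, 1]])

```text
clock: 29.2
tcp_pos: [0.6215, -0.1296, 0.1462]
tcp_rot: [0.001, 0.749, 0.663, 0.0]
force: [0.1, 0.5, -0.8]
grip_width: 0.998
```

```bash
python3 - <<'E'
from go import *
d=cam("wrist"); save(d,"w21"); go(.5275,.3265,.14,.293)
E
```

```text
tcp [ 0.6206 -0.1292  0.1446] al -0.121 | tool cm [ 44.11 -14.75   0.46] spin -0.414 w 0.997 F [-0.7 -0.8 -0.1]
```

View pics/w21.png

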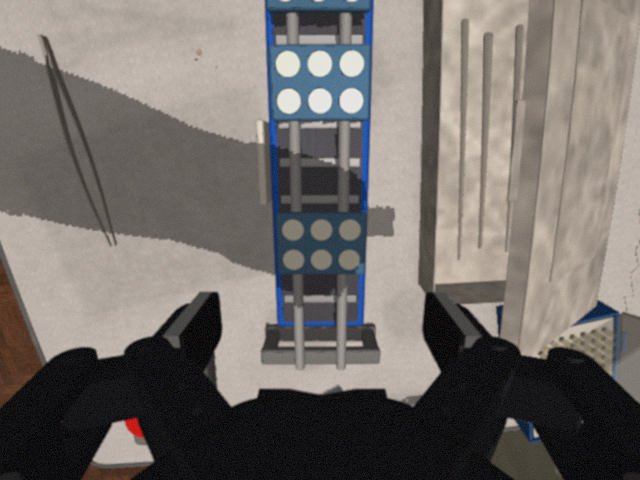

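The third plate lies flat at (320,244). Going for the last one at (0.5275,0.3265).

Emit:
jog_arm(plan=[[4.4, -1.5, 0, 0, 1], [4.4, -1.5, 0, 0, 1], [4.4, -1.5, 0, 0, 1], [4.4, -1.5, 0, 0, 1], [4.4, -1.5, 0, 0, 1]])

```text
clock: 29.75
tcp_pos: [0.5712, 0.0999, 0.1431]
tcp_rot: [-0.001, 0.749, 0.663, -0.001]
force: [0.6, 0.5, -0.0]
grip_width: 0.999
```

Emit:
jog_arm(plan=[[4.4, -1.5, 0, 0, 1], [4.4, -1.5, 0, 0, 1], [4.4, -1.5, 0, 0, 1], [4.4, -1.4, 0, 0, 1], [4.4, -1.4, 0, 0, 1]])

```text
clock: 30.25
tcp_pos: [0.5253, 0.327, 0.1431]
tcp_rot: [-0.0, 0.749, 0.663, -0.001]
force: [1.7, -0.6, 0.4]
grip_width: 1.001
```

Emit:
jog_arm(plan=[[0, 0, 0, -0.138, 1], [0, 0, 0, -0.138, 1], [0, 0, 0, -0.138, 1], [0, 0, 0, 0, 1], [0, 0, 0, 0, 1]])

```text
clock: 30.75
tcp_pos: [0.5263, 0.3252, 0.1437]
tcp_rot: [-0.001, 0.598, 0.802, -0.001]
force: [0.0, 0.5, -0.3]
grip_width: 0.999
```

```bash
python3 - <<'E'
from go import *
d=cam("wrist"); save(d,"w22")
p=min(plates(d),key=lambda q:np.hypot(q[0]-.53,q[1]-.326))
go(p[0],p[1],.0,p[2])
E
```

```text
plate x 0.5277 y 0.3274  ang 0.290  size 61.8 43.2
tcp [0.5265 0.3252 0.144 ] al 0.289 | tool cm [ 0.18  0.2  14.4 ] spin -0.0 w 1.000 F [-0.5 -1.2 -0.4]
```

View pics/w22.png

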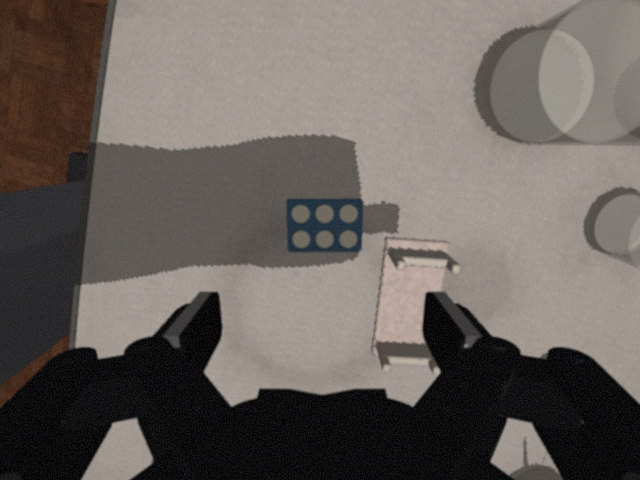

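The last plate is at (325,226). The rest's corner is close to the right finger, so I'll go down with the gripper opened only to about 75 mm.

Emit:
jog_arm(plan=[[0.2, 0.25, 4, 0, 0.76], [0, 0, 4, 0, 0.76], [0, 0, 3.5, 0, 0.76], [0, 0, 1.0, 0, 0.76], [0, 0, 0, 0, 0.76]])

```text
clock: 31.3
tcp_pos: [0.5274, 0.3275, 0.0185]
tcp_rot: [-0.001, 0.597, 0.802, -0.001]
force: [-0.8, 0.1, -0.0]
grip_width: 0.882
```

```bash
python3 - <<'E'
from go import *
go(.5277,.3274,-.004,.29)
d=cam("side"); save(d,"s23",(200,260,360,380),5)
E
```

```text
tcp [0.5274 0.3275 0.0185] al 0.291 | tool cm [-0.01  0.03  2.25] spin 0.001 w 0.882 F [-0.8  0.1 -0. ]
```

View pics/s23.png

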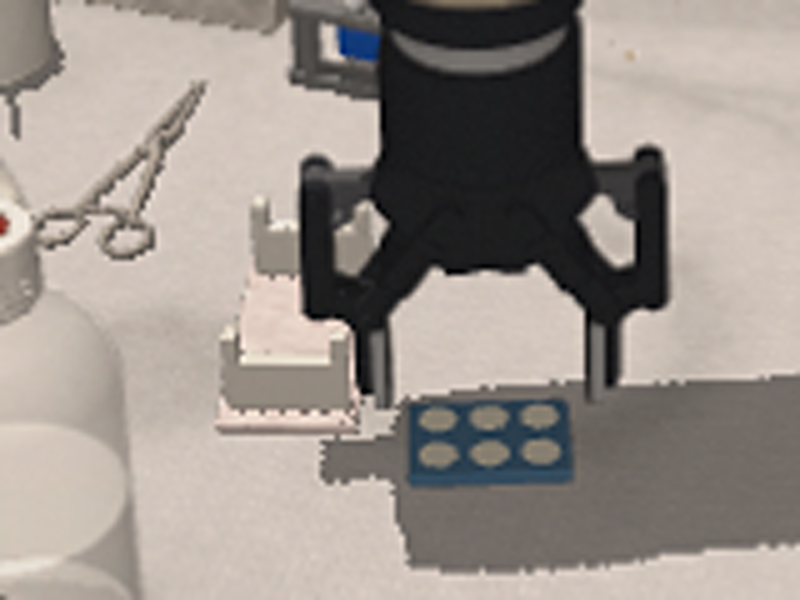

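The left knuckle comes close to the rest's horn, so I'll grip 8 mm off centre on the plate, away from the rest.

Emit:
jog_arm(plan=[[0.8, 0, 0, 0, 0.76], [0, 0, 1.0, 0, 0.76], [0, 0, 0.5, 0, 0.76], [0, 0, 0.4, 0, 0.76], [0, 0, 0, 0, 0.76]])

```text
clock: 31.85
tcp_pos: [0.5259, 0.3355, 0.0002]
tcp_rot: [-0.0, 0.596, 0.803, -0.001]
force: [0.4, -0.7, -0.3]
grip_width: 0.881
```

Emit:
jog_arm(plan=[[0, 0, 0.3, 0, 0.6], [0, 0, 0, 0, 0.5], [0, 0, 0, 0, 0.4], [0, 0, 0, 0, 0]], squeeze=30)

```text
clock: 32.25
tcp_pos: [0.5266, 0.3358, -0.0018]
tcp_rot: [0.0, 0.596, 0.803, 0.0]
force: [-0.4, 0.7, 1.2]
grip_width: 0.733
```

Emit:
jog_arm(plan=[[0, 0, 0, 0, 0.7], [0, 0, 0.2, 0, 0.7], [0, 0, 0.1, 0, 0.5], [0, 0, 0, 0, 0], [0, 0, 0, 0, 0]])

```text
clock: 32.75
tcp_pos: [0.5265, 0.3358, -0.0049]
tcp_rot: [0.0, 0.596, 0.803, 0.0]
force: [-0.7, -0.5, 0.6]
grip_width: 0.733
```

Emit:
jog_arm(plan=[[0, 0, 0, 0, -1], [0, 0, 0, 0, -1], [0, 0, 0, 0, -1], [0, 0, -2, 0, -1], [0, 0, -4, 0, -1]], squeeze=60)

```text
clock: 33.25
tcp_pos: [0.5234, 0.3346, 0.0515]
tcp_rot: [-0.002, 0.596, 0.803, -0.003]
force: [0.7, -0.3, -0.5]
grip_width: 0.725
```

Emit:
jog_arm(plan=[[0, 0, -4, 0, -1], [0, 0, -2.5, 0.138, -1], [0, 0, 0, 0.138, -1], [0, 0, 0, 0.138, -1], [0, 0, 0, 0, -1]])

```text
clock: 33.75
tcp_pos: [0.5262, 0.3356, 0.1196]
tcp_rot: [-0.0, 0.749, 0.662, -0.0]
force: [1.1, -0.1, 0.1]
grip_width: 0.722
```

Emit:
jog_arm(plan=[[0, 0, 0, 0, -1], [0, 0, 0, 0, -1]])

```text
clock: 33.95
tcp_pos: [0.5262, 0.3356, 0.1195]
tcp_rot: [-0.0, 0.748, 0.664, -0.0]
force: [0.6, 0.4, -0.8]
grip_width: 0.725
```

```bash
python3 - <<'E'
from go import *
t=slot(-.117+.008); print(t); go(t[0],t[1],.125,th); d=cam("wrist"); save(d,"w24"); 
E
```

```text
[ 0.61388434 -0.18376747]
tcp [0.5262 0.3356 0.1195] al -0.118 | tool cm [-50.55  14.82  -0.53] spin -0.002 w 0.725 F [ 0.6  0.4 -0.8]
```

View pics/w24.png

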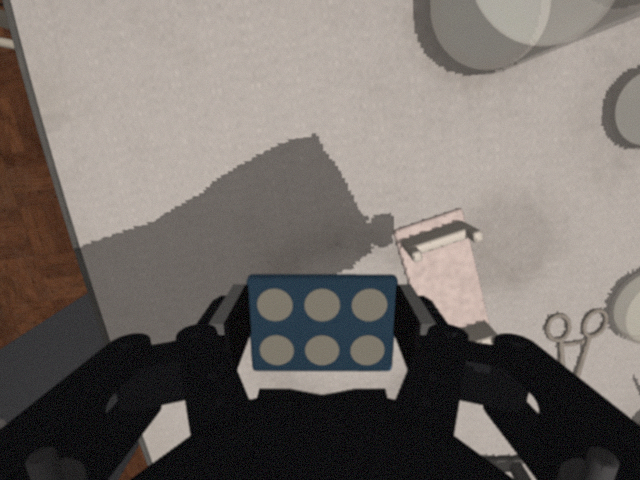

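The plate is held, offset by 8 mm as intended. Carrying it to the -117 mm slot.

Emit:
jog_arm(plan=[[-4.6, 1.35, 0, 0, -1], [-4.6, 1.35, 0, 0, -1], [-4.6, 1.35, 0, 0, -1], [-4.6, 1.35, 0, 0, -1], [-4.6, 1.35, 0, 0, -1]])

```text
clock: 34.5
tcp_pos: [0.5656, 0.0975, 0.1201]
tcp_rot: [0.0, 0.748, 0.664, 0.0]
force: [1.2, 0.6, -0.5]
grip_width: 0.723
```

Emit:
jog_arm(plan=[[-4.6, 1.35, 0, 0, -1], [-4.6, 1.35, 0, 0, -1], [-4.6, 1.35, 0, 0, -1], [-4.6, 1.35, 0, 0, -1], [-4.6, 1.35, 0, 0, -1]])

```text
clock: 35.0
tcp_pos: [0.6049, -0.1392, 0.1201]
tcp_rot: [0.0, 0.748, 0.664, 0.0]
force: [-0.0, 0.0, -0.6]
grip_width: 0.724
```

Emit:
jog_arm(plan=[[-3.8, 1.3, 0, 0, -1], [0, 0, 0, 0, -1], [0, 0, 0, 0, -1], [0, 0, 0, 0, -1]])

```text
clock: 35.4
tcp_pos: [0.613, -0.1755, 0.1199]
tcp_rot: [-0.0, 0.748, 0.664, -0.0]
force: [-0.7, -0.4, -0.8]
grip_width: 0.723
```

```bash
python3 - <<'E'
from go import *
t=slot(-.109); go(t[0],t[1],.046,th); d=cam("wrist"); save(d,"w25")
E
```

```text
tcp [ 0.613  -0.1755  0.1199] al -0.120 | tool cm [-0.81  0.19  7.39] spin -0.004 w 0.723 F [-0.7 -0.4 -0.8]
```

View pics/w25.png

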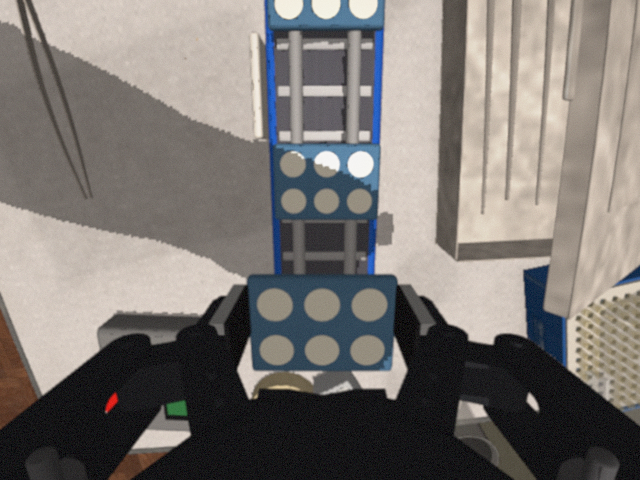

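Emit:
jog_arm(plan=[[-0.8, 0.2, 3, 0, -1], [0, 0, 2.5, 0, -1], [0, 0, 1, 0, -1], [0, 0, 0, 0, -1], [0, 0, 0, 0, -1]])

```text
clock: 35.95
tcp_pos: [0.6147, -0.1842, 0.0563]
tcp_rot: [0.001, 0.748, 0.663, 0.0]
force: [0.3, 0.9, -0.2]
grip_width: 0.728
```

Emit:
jog_arm(plan=[[0, 0, 0.5, 0, -1], [0, 0, 0.2, 0, -1], [0, 0, 0, 0, -1]])

```text
clock: 36.25
tcp_pos: [0.6143, -0.1847, 0.0482]
tcp_rot: [0.0, 0.749, 0.663, -0.0]
force: [-1.3, -0.0, -0.2]
grip_width: 0.726
```

Emit:
jog_arm(plan=[[0, 0, 0.2, 0, -1], [0, 0, 0.1, 0, -1], [0, 0, 0, 0, -1]])

```text
clock: 36.55
tcp_pos: [0.6143, -0.1848, 0.0454]
tcp_rot: [0.0, 0.749, 0.663, 0.0]
force: [-0.6, 0.3, 2.8]
grip_width: 0.722
```

Emit:
jog_arm(plan=[[0, 0, 0, 0, 0.6], [0, 0, 0, 0, 0.8], [0, 0, 0, 0, 1], [0, 0, 0, 0, 1], [0, 0, -2, 0, 1]])

```text
clock: 37.05
tcp_pos: [0.6124, -0.1837, 0.0623]
tcp_rot: [-0.002, 0.749, 0.663, -0.001]
force: [-0.5, -0.3, -0.1]
grip_width: 1.0
```

Emit:
jog_arm(plan=[[0, 0, -4, 0, 1], [0, 0, -4, 0, 1], [0, 0, 0, 0, 1], [0, 0, 0, 0, 1]])

```text
clock: 37.45
tcp_pos: [0.615, -0.1851, 0.1463]
tcp_rot: [0.001, 0.749, 0.663, 0.0]
force: [0.1, 0.5, -0.8]
grip_width: 0.999
```

```bash
python3 - <<'E'
from go import *
d=cam("wrist"); save(d,"w26"); go(.431,-.036,.20,.055)
E
```

```text
tcp [ 0.6142 -0.1846  0.1447] al -0.121 | tool cm [ 12.54 -19.98  -5.53] spin -0.176 w 0.999 F [ 0.2  1.4 -0.4]
```

View pics/w26.png

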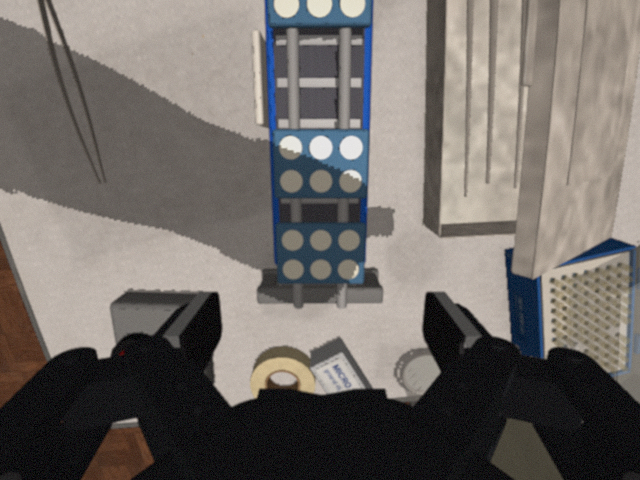

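All four plates lie side by side on the rods. Now the forceps.

Emit:
jog_arm(plan=[[2.5, -4.0, -1.1, 0, 1], [2.5, -4.0, -1.1, 0, 1], [2.5, -4.0, -1.1, 0, 1], [2.5, -4.0, -1.1, 0, 1], [2.5, -4.0, -1.1, 0, 1]])

```text
clock: 38.0
tcp_pos: [0.4285, -0.0351, 0.1984]
tcp_rot: [-0.001, 0.749, 0.663, -0.001]
force: [-0.8, 0.1, -0.2]
grip_width: 0.999
```

Emit:
jog_arm(plan=[[0, 0, 0, -0.09, 1], [0, 0, 0, -0.09, 1], [0, 0, 0, 0, 1], [0, 0, 0, 0, 1]])

```text
clock: 38.4
tcp_pos: [0.4304, -0.0363, 0.199]
tcp_rot: [-0.001, 0.687, 0.727, -0.0]
force: [-1.1, -0.1, -0.3]
grip_width: 0.996
```

```bash
python3 - <<'E'
from go import *
import pickle
R,p,s=pose(); print(p,s["joint_vel"].round(3)); d=cam("wrist"); save(d,"w27"); pickle.dump(d,open("w27.pkl","wb")); go(.431,-.036,.1,.055)
E
```

```text
[ 0.43038225 -0.03630459  0.19899108] [-0.002  0.007  0.012  0.004 -0.001  0.   ]
tcp [ 0.4305 -0.0364  0.1991] al 0.056 | tool cm [0.03 0.07 9.91] spin 0.001 w 1.004 F [-0.1  0.3 -0.8]
```

View pics/w27.png

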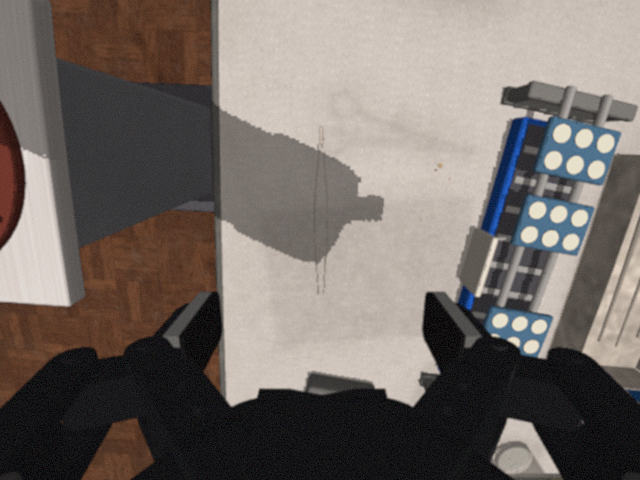

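```bash
python3 - <<'E'
from go import *
import pickle
d=pickle.load(open("w27.pkl","rb")); f=onz(d,[(321,126),(320.5,293),(315,205),(327,205)],.005); print(f.round(4)); v=f[0]-f[1]; print(f[:2].mean(0),np.linalg.norm(v),np.arctan2(-v[0],v[1]))
save(d,"w27a",(290,110,360,310),3)
m=f[:2].mean(0); go(m[0],m[1],0,np.arctan2(-v[0],v[1]))
E
```

```text
[[ 0.4249  0.0486  0.005 ]
 [ 0.4339 -0.1219  0.005 ]
 [ 0.4232 -0.027   0.005 ]
 [ 0.4351 -0.0264  0.005 ]]
[ 0.42943083 -0.03665661  0.005     ] 0.1707766576443505 0.05282463768557836
tcp [ 0.4305 -0.0364  0.1991] al 0.056 | tool cm [-0.03 -0.07 19.91] spin 0.004 w 1.004 F [-0.1  0.3 -0.8]
```

View pics/w27a.png

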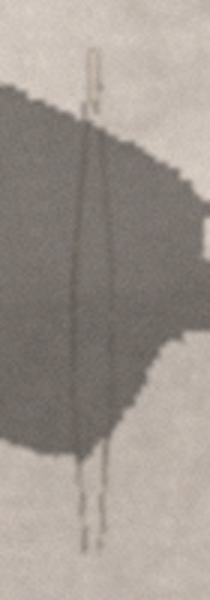

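Forceps centre is (0.4294,-0.0367) and the length measures 171 mm against 174 mm given. I'll pre-close to about 35 mm and go down.

Emit:
jog_arm(plan=[[0, -0.1, 5, 0, -0.2], [0, 0, 5, 0, -0.2], [0, 0, 5, 0, -0.2], [0, 0, 2.5, 0, -0.2], [0, 0, 0, 0, -0.2]])

```text
clock: 38.95
tcp_pos: [0.4265, -0.0353, 0.0208]
tcp_rot: [-0.004, 0.687, 0.727, -0.001]
force: [-0.4, -0.2, -0.1]
grip_width: 0.4
```

Emit:
jog_arm(plan=[[0, 0, 1.0, 0, -0.2], [0, 0, 0.5, 0, -0.2], [0, 0, 0.3, 0, -0.2], [0, 0, 0, 0, -0.2]])

```text
clock: 39.35
tcp_pos: [0.4302, -0.0367, 0.0076]
tcp_rot: [0.0, 0.686, 0.728, 0.0]
force: [-1.1, -0.3, 0.3]
grip_width: 0.401
```

```bash
python3 - <<'E'
from go import *
go(.4294,-.0367,.003,.053)
d=cam("side"); save(d,"s28",(310,200,430,300),6)
E
```

```text
tcp [ 0.4302 -0.0367  0.0076] al 0.059 | tool cm [ 0.   -0.08  0.46] spin 0.006 w 0.401 F [-1.1 -0.3  0.3]
```

View pics/s28.png

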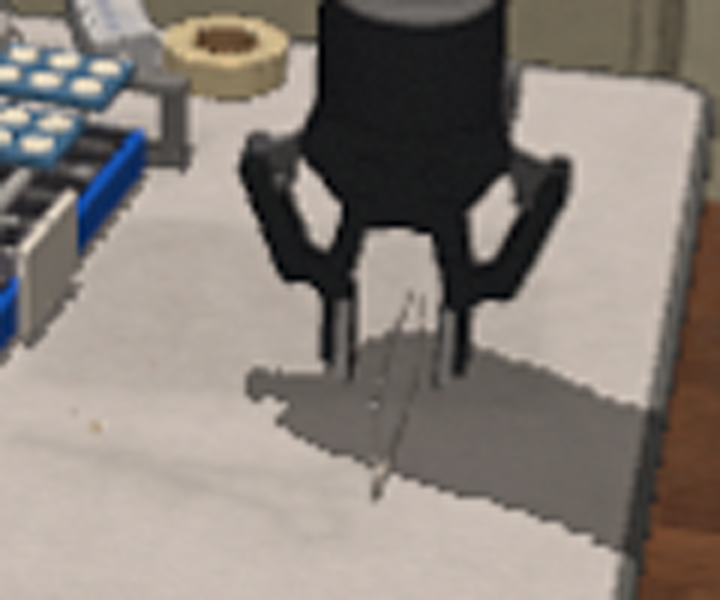

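The forceps run between the open pads. I'll lower 6 mm, close and lift.

Emit:
jog_arm(plan=[[0, -0.1, 0.4, 0, -0.2], [0, 0, 0.1, 0, -0.5], [0, 0, 0, 0, -0.7], [0, 0, 0, 0, -1], [0, 0, 0, 0, -1]], squeeze=40)

```text
clock: 39.9
tcp_pos: [0.4288, -0.0366, 0.0021]
tcp_rot: [0.0, 0.686, 0.728, -0.0]
force: [0.6, 0.3, -0.1]
grip_width: 0.153
```

Emit:
jog_arm(plan=[[0, 0, 0, 0, -1], [0, 0, -1, 0, -1], [0, 0, -3, 0, -1], [0, 0, 0, 0, -1], [0, 0, 0, 0, -1]])

```text
clock: 40.4
tcp_pos: [0.4296, -0.0369, 0.0432]
tcp_rot: [0.001, 0.686, 0.728, 0.0]
force: [-0.4, -0.5, -1.1]
grip_width: 0.152
```

```bash
python3 - <<'E'
from go import *
go(.621,.281,.15,.215)
d=cam("side"); save(d,"s29",(310,190,430,290),6);d=cam("wrist"); save(d,"w29")
E
```

```text
tcp [ 0.4296 -0.0369  0.0432] al 0.059 | tool cm [ 30.59  21.   -10.68] spin -0.156 w 0.152 F [-0.4 -0.5 -1.1]
```

View pics/s29.png

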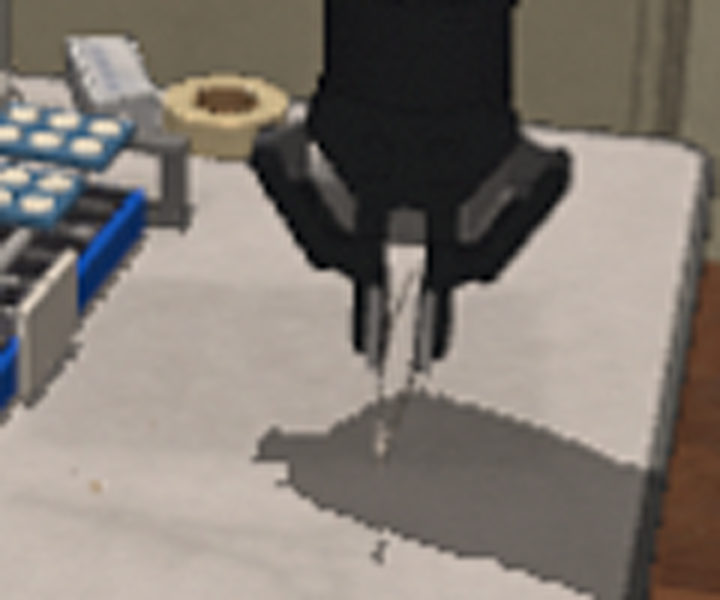

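View pics/w29.png

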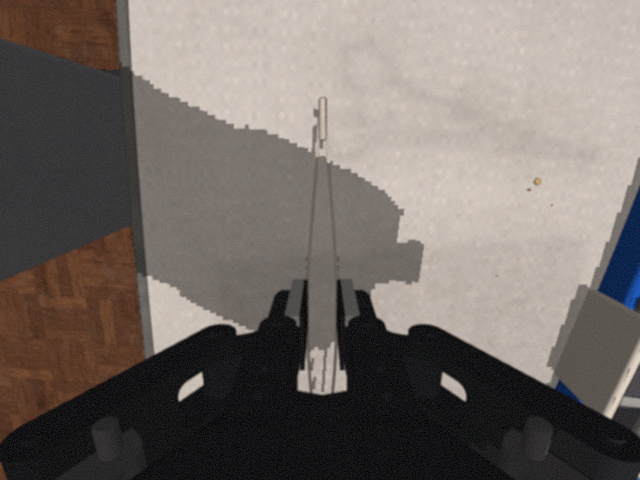

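The forceps are held at the middle (13 mm opening). Lift and carry to the rest, checking the flask's distance first.

```bash
python3 - <<'E'
from go import *
import pickle
d=pickle.load(open("w8.pkl","rb")); print(onz(d,[(545,80),(525,95),(525,65),(490,95),(510,90)],0.0).round(3))
E
```

```text
[[0.803 0.239 0.   ]
 [0.774 0.222 0.   ]
 [0.774 0.262 0.   ]
 [0.724 0.227 0.   ]
 [0.753 0.231 0.   ]]
```

Emit:
jog_arm(plan=[[0, 0, -4, 0, -1], [0, 0, -4, 0, -1], [0, 0, -2.8, 0, -1], [0, 0, 0, -0.08, -1], [0, 0, 0, -0.076, -1]])

```text
clock: 41.0
tcp_pos: [0.429, -0.0366, 0.1504]
tcp_rot: [0.0, 0.626, 0.78, 0.0]
force: [0.3, -0.6, -1.4]
grip_width: 0.151
```

Emit:
jog_arm(plan=[[0, 0, 0, 0, -1], [0, 0, 0, 0, -1]])

```text
clock: 41.2
tcp_pos: [0.4283, -0.0364, 0.1493]
tcp_rot: [-0.001, 0.628, 0.778, -0.0]
force: [-0.4, 0.0, -0.4]
grip_width: 0.151
```

```bash
python3 - <<'E'
from go import *
go(.621,.281,.15,.215)
E
```

```text
tcp [ 0.4283 -0.0364  0.1493] al 0.213 | tool cm [26.95 25.53 -0.08] spin -0.002 w 0.151 F [-0.4  0.  -0.4]
```

Emit:
jog_arm(plan=[[3.3, 3.2, 0, 0, -1], [3.3, 3.2, 0, 0, -1], [3.3, 3.2, 0, 0, -1], [3.3, 3.2, 0, 0, -1], [3.3, 3.2, 0, 0, -1]])

```text
clock: 41.7
tcp_pos: [0.5503, 0.1607, 0.1493]
tcp_rot: [-0.0, 0.628, 0.778, -0.0]
force: [0.8, -2.1, -0.1]
grip_width: 0.149
```

Emit:
jog_arm(plan=[[3.3, 3.2, 0, 0, -1], [3.3, 3.2, 0, 0, -1], [3.0, 2.6, 0, 0, -1], [0, 0, 0, 0, -1], [0, 0, 0, 0, -1]])

```text
clock: 42.2
tcp_pos: [0.6168, 0.2723, 0.1484]
tcp_rot: [-0.001, 0.627, 0.779, -0.001]
force: [-0.4, -0.9, -0.2]
grip_width: 0.148
```

```bash
python3 - <<'E'
from go import *
import pickle
R,p,s=pose();d=cam("wrist"); save(d,"w30"); pickle.dump(d,open("w30.pkl","wb"));go(.621,.281,.032,.215)
E
```

```text
tcp [0.6168 0.2715 0.1492] al 0.214 | tool cm [ 0.84  0.63 11.72] spin -0.001 w 0.152 F [ 0.4 -1.3 -0.3]
```

View pics/w30.png

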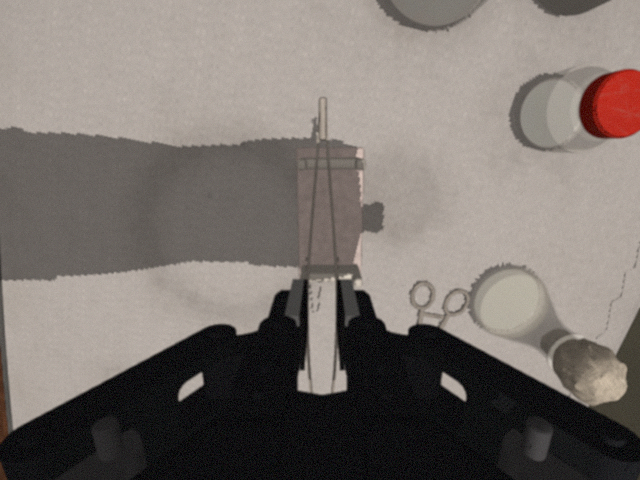

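```bash
python3 - <<'E'
from go import *
import pickle
d=pickle.load(open("w30.pkl","rb"))
c=np.array([.621,.281]);
def f(uv,z): print(z,(rkp(onz(d,uv,z),c,.215)*1000).round(1).tolist())
f([(298,148),(363,147),(298,268),(362,268)],.006); f([(303,163),(364,163)],.042); f([(332,163)],.03); save(d,"w30a",(280,130,380,290),4)
E
```

```text
0.006 [[-25.3, 57.3], [27.4, 58.1], [-27.2, -46.1], [29.8, -46.0]]
0.042 [[-19.4, 47.1], [24.3, 47.1]]
0.03 [[1.7, 46.5]]
```

View pics/w30a.png

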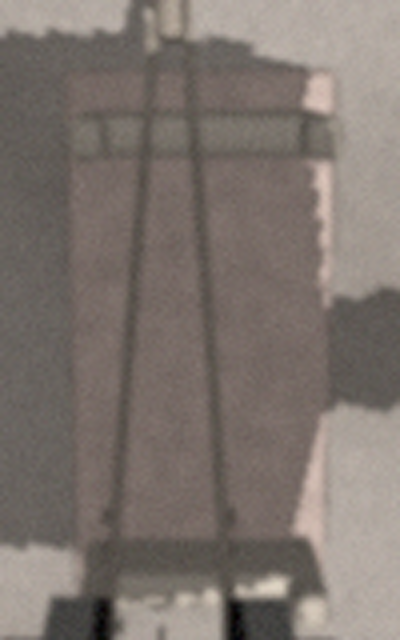

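The refined rest centre is within about 1.5 mm of the estimate. I'll shift over and lower the forceps into the notches.

Emit:
jog_arm(plan=[[0.9, 0.75, 0, 0, -1], [0, 0, 3, 0, -1], [0, 0, 3, 0, -1], [0, 0, 2.5, 0, -1], [0, 0, 0, 0, -1]])

```text
clock: 42.75
tcp_pos: [0.6199, 0.2803, 0.0613]
tcp_rot: [-0.002, 0.628, 0.778, -0.003]
force: [-0.9, -0.7, -0.5]
grip_width: 0.146
```

Emit:
jog_arm(plan=[[0, 0, 1.0, 0, -1], [0, 0, 0, 0, -1], [0, 0, 0, 0, -1]])

```text
clock: 43.05
tcp_pos: [0.6234, 0.2821, 0.0565]
tcp_rot: [0.001, 0.627, 0.779, 0.001]
force: [0.2, -0.2, -1.1]
grip_width: 0.145
```

```bash
python3 - <<'E'
from go import *
go(.6222,.2815,.032,.215); d=cam("side"); save(d,"s31",(200,240,330,360),5)
E
```

```text
tcp [0.6234 0.2821 0.0565] al 0.215 | tool cm [-0.03 -0.14  2.45] spin -0.0 w 0.145 F [ 0.2 -0.2 -1.1]
```

View pics/s31.png

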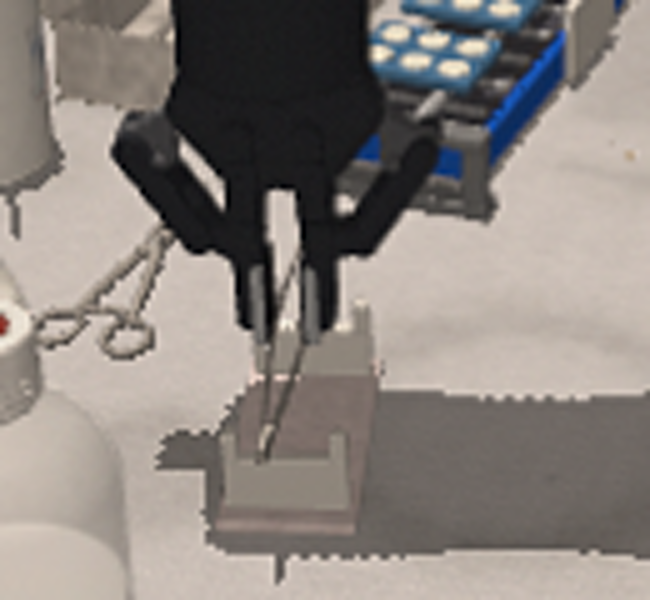

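```bash
python3 - <<'E'
from go import *
R,p,s=pose(); d=cam("side")
ux=np.array([-np.sin(.215),np.cos(.215)])
e=np.r_[p[:2]+.087*ux,p[2]+.002]; print("pred end in crop",(proj(d,e)-[200,240])*5)
r=np.array([.6222,.2815]); print("notch mid in crop",(proj(d,np.r_[r+.046*ux,.03])-[200,240])*5)
d=cam("wrist"); save(d,"w32",(230,80,430,300),3)
print("pred wrist",(proj(d,e)-[230,80])*3)
E
```

```text
pred end in crop [[256.60104484 459.40565465]]
notch mid in crop [[278.14147292 454.34612104]]
pred wrist [[273.83909715  35.05197316]]
```

View pics/w32.png

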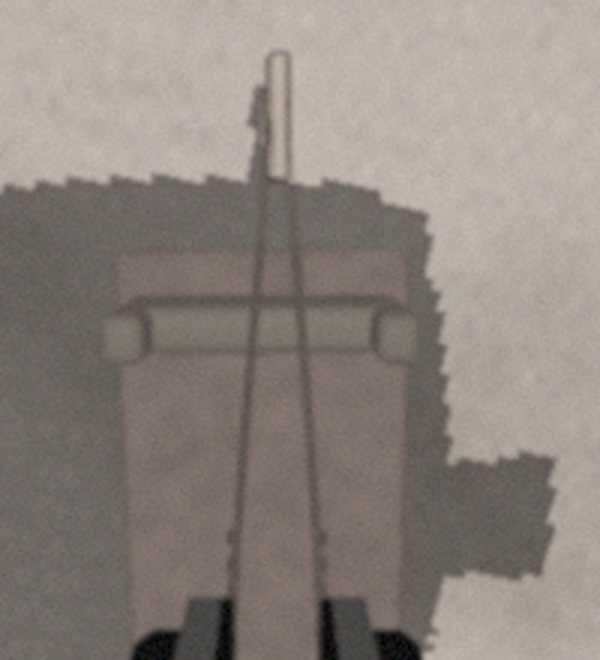

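The forceps are well inside the notch of the far yoke, parallel to it, with the predicted and seen ends agreeing. Lowering now.

Emit:
jog_arm(plan=[[0, 0, 1.0, 0, -1], [0, 0, 0.7, 0, -1], [0, 0, 0.3, 0, -1], [0, 0, 0, 0, -1]])

```text
clock: 43.6
tcp_pos: [0.622, 0.282, 0.0338]
tcp_rot: [-0.001, 0.627, 0.779, -0.001]
force: [-0.4, 0.3, 0.5]
grip_width: 0.147
```

Emit:
jog_arm(plan=[[0, 0, 0.2, 0, -1], [0, 0, 0.2, 0, -1], [0, 0, 0, 0, -1]])

```text
clock: 43.9
tcp_pos: [0.6231, 0.2823, 0.0321]
tcp_rot: [0.0, 0.627, 0.779, 0.0]
force: [-2.5, -1.1, 4.5]
grip_width: 0.15
```

Emit:
jog_arm(plan=[[0, 0, 0, 0, -0.6], [0, 0, 0, 0, -0.3], [0, 0, 0, 0, -0.1], [0, 0, 0, 0, -0.1], [0, 0, -1, 0, -0.1]])

```text
clock: 44.4
tcp_pos: [0.6216, 0.2819, 0.0397]
tcp_rot: [-0.001, 0.627, 0.779, -0.001]
force: [-0.3, -0.2, 0.0]
grip_width: 0.449
```

Emit:
jog_arm(plan=[[0, 0, -4, 0, -0.1], [0, 0, -5, 0, 0.5], [0, -4, -3, 0, 1], [0, -4, -3, 0, 1], [0, 0, 0, 0, 1]])

```text
clock: 44.9
tcp_pos: [0.5436, 0.2656, 0.1982]
tcp_rot: [0.002, 0.627, 0.779, 0.003]
force: [0.5, -0.2, 0.4]
grip_width: 1.002
```

Emit:
jog_arm(plan=[[-3, -4, -1, 0, 1], [-3, -4, -1, 0, 1], [0, 0, 0, 0, 1], [0, 0, 0, 0, 1]])

```text
clock: 45.3
tcp_pos: [0.4808, 0.1904, 0.2116]
tcp_rot: [0.001, 0.628, 0.778, 0.001]
force: [0.7, 1.2, -0.7]
grip_width: 0.999
```

```bash
python3 - <<'E'
from go import *
import pickle
R,p,s=pose(); d=cam("wrist"); save(d,"w33"); pickle.dump(d,open("w33.pkl","wb")); print(p); d=cam("side"); save(d,"s33",(200,180,400,330),4)
E
```

```text
[0.48084574 0.19044156 0.21157581]
```

View pics/w33.png

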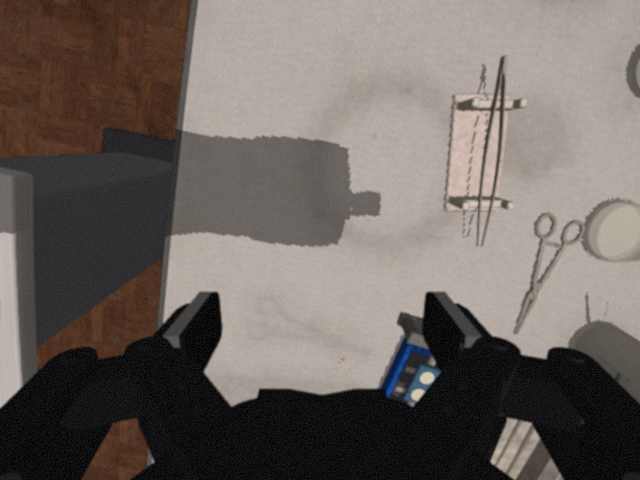

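View pics/s33.png

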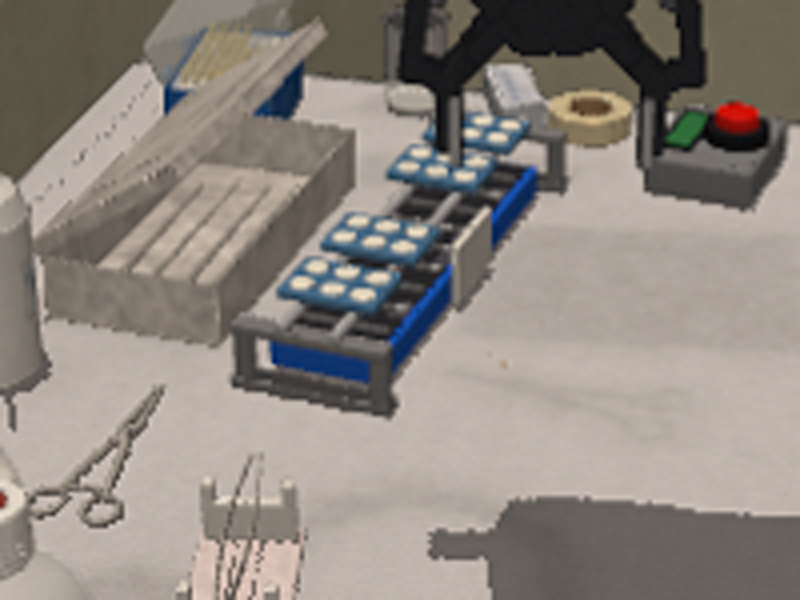

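```bash
python3 - <<'E'
from go import *
import pickle
d=pickle.load(open("w33.pkl","rb")); save(d,"w33a",(430,40,540,255),3)
f=onz(d,[(503,57),(481,245)],.035); v=f[0]-f[1]; print(np.linalg.norm(v),"ang",np.arctan2(-v[0],v[1]),rkp(f.mean(0)[None],np.array([.622,.2815]),.215))
b=onz(d,[(454,95),(445,210)],.006); v=b[0]-b[1]; print(np.linalg.norm(v),"base ang",np.arctan2(-v[0],v[1]))
E
```

```text
0.17013352719158925 ang 0.21362447441275442 [[ 0.00085108 -0.00122914]]
0.11259639588925707 base ang 0.22438549051565296
```

View pics/w33a.png

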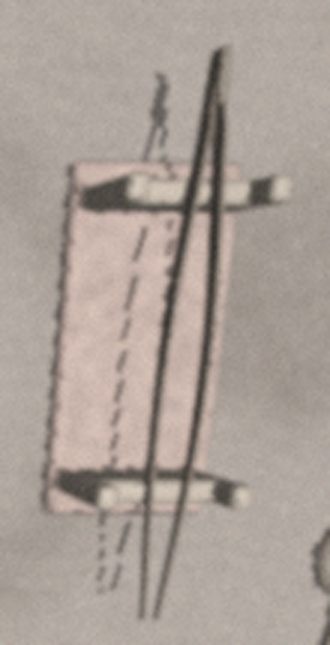

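The forceps lie in both notches, with offset about 1 mm and angle within 0.01 rad. I'll check the plates from above on the way to the button.

Emit:
jog_arm(plan=[[-4, 0.5, -3, 0, 1], [-4, 0.5, -3, 0, 1], [-4, 0.5, -3, 0, 1], [-4, 0.5, -3, 0, 1], [-4, 0.5, -3, 0, 1]])

```text
clock: 45.9
tcp_pos: [0.5485, 0.0007, 0.3605]
tcp_rot: [-0.0, 0.627, 0.779, -0.0]
force: [0.8, -0.1, 0.2]
grip_width: 0.998
```

Emit:
jog_arm(plan=[[-4, 0, 0, 0, 1], [0, 0, 0, 0, 1], [0, 0, 0, 0, 1], [0, 0, 0, 0, 1]])

```text
clock: 46.3
tcp_pos: [0.5561, -0.0363, 0.3593]
tcp_rot: [-0.001, 0.627, 0.779, -0.0]
force: [0.0, 0.3, -0.2]
grip_width: 1.003
```

```bash
python3 - <<'E'
from go import *
import pickle
R,p,s=pose(); d=cam("wrist"); save(d,"w34"); pickle.dump(d,open("w34.pkl","wb")); print(p)
m=cv2.inRange(cv2.cvtColor(d["bgr"],cv2.COLOR_BGR2HSV),(0,180,120),(8,255,255))
for cc in cv2.findContours(m,0,2)[0]:
    if cv2.contourArea(cc)>50:
        (u,w),rad=cv2.minEnclosingCircle(cc); print("red",u,w,rad,onz(d,(u,w),.042))
E
```

```text
[ 0.5560773  -0.03632652  0.35927808]
red 220.5 339.0 7.43313455581665 [[ 0.45096338 -0.2834591   0.042     ]]
red 624.868408203125 149.0 15.770384788513184 [[0.94372307 0.11785832 0.042     ]]
red 632.5 138.5 9.192488670349121 [[0.94865423 0.13331307 0.042     ]]
```

View pics/w34.png

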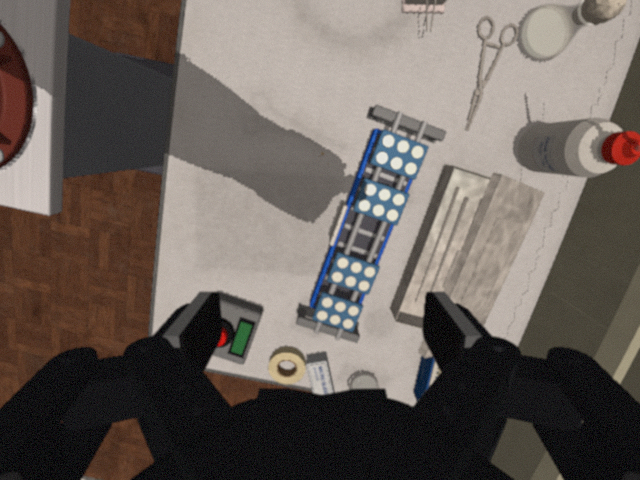

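```bash
python3 - <<'E'
from go import *
import pickle
d=pickle.load(open("w34.pkl","rb")); h=cv2.cvtColor(d["bgr"],cv2.COLOR_BGR2HSV)
box=np.zeros((480,640),np.uint8); cv2.fillPoly(box,[proj(d,[[*slot(y,x),.057] for x,y in((-.033,-.145),(.033,-.145),(.033,.145),(-.033,.145))]).astype(int)],255)
m=cv2.inRange(h,(0,0,150),(40,70,255))&box
w=[]
for c in cv2.findContours(m,0,2)[0]:
    if 25<cv2.contourArea(c)<160:
        M=cv2.moments(c); w.append(onz(d,(M["m10"]/M["m00"],M["m01"]/M["m00"]),.057)[0])
w=rkp(np.array(w),C); print(len(w))
for y in(.117,.053,-.053,-.117):
    q=w[abs(w[:,1]-y)<.028]; print(y,len(q),(q.mean(0)*1000).round(1),(cv2.minAreaRect((q*1000).astype(np.float32))))
go(.4437,-.2814,.2)
E
```

```text
30
0.117 8 [  2.1 122.8] ((1.9692306518554688, 123.71440124511719), (36.75110626220703, 42.64329528808594), 89.60308074951172)
0.053 6 [ 1.1 51.7] ((0.9757785797119141, 51.625877380371094), (40.15113067626953, 22.18402671813965), 0.40286821126937866)
-0.053 6 [  1.3 -55.2] ((1.3884773254394531, -55.12800598144531), (22.062957763671875, 40.15598678588867), 89.35404968261719)
-0.117 6 [   0.7 -118.6] ((0.7381572723388672, -118.62574005126953), (21.854433059692383, 40.01619338989258), 89.59264373779297)
tcp [ 0.5559 -0.0361  0.3595] al 0.217 | tool cm [-21.56 -16.22  15.95] spin  w 1.000 F [-0.9 -0.5 -0.3]
```

All plates are centred within 2 mm and square. The +117 group picked up two false blobs from the end frame. On to the button, with the gripper shut.

Emit:
jog_arm(plan=[[-3.6, -2.7, 2.6, 0, -1], [-3.6, -2.7, 2.6, 0, -1], [-3.6, -2.7, 2.6, 0, -1], [-3.6, -2.7, 2.6, 0, -1], [-3.6, -2.7, 2.6, 0, -1]])

```text
clock: 46.85
tcp_pos: [0.4653, -0.2343, 0.234]
tcp_rot: [0.0, 0.626, 0.78, 0.0]
force: [0.7, -0.9, -0.3]
grip_width: 0.142
```

Emit:
jog_arm(plan=[[0, -2.7, 2.6, 0, -1], [0, 0, 0, 0, -1], [0, 0, 0, 0, -1], [0, 0, 0, 0, -1]])

```text
clock: 47.25
tcp_pos: [0.4409, -0.2396, 0.2106]
tcp_rot: [0.001, 0.627, 0.779, -0.0]
force: [-0.4, 0.1, -0.1]
grip_width: 0.004
```

```bash
python3 - <<'E'
from go import *
R,p,s=pose(); d=cam("wrist"); save(d,"w35"); print(p)
m=cv2.inRange(cv2.cvtColor(d["bgr"],cv2.COLOR_BGR2HSV),(0,180,120),(8,255,255))
for cc in cv2.findContours(m,0,2)[0]:
    if cv2.contourArea(cc)>200:
        (u,w),rad=cv2.minEnclosingCircle(cc); P=onz(d,(u,w),.042)[0];e=onz(d,(u+rad,w),.042)[0]; print("red",u,w,rad,P,"r",np.linalg.norm(P-e)); go(P[0],P[1],.06)
E
```

```text
[ 0.44086152 -0.23964396  0.21061981]
red 316.40673828125 259.4189453125 16.768749237060547 [ 0.44493547 -0.27934075  0.042     ] r 0.016183622388162074
tcp [ 0.441  -0.2398  0.2108] al 0.217 | tool cm [-3.91 -0.49 15.09] spin  w 0.001 F [0.5 0.1 0.4]
```

View pics/w35.png

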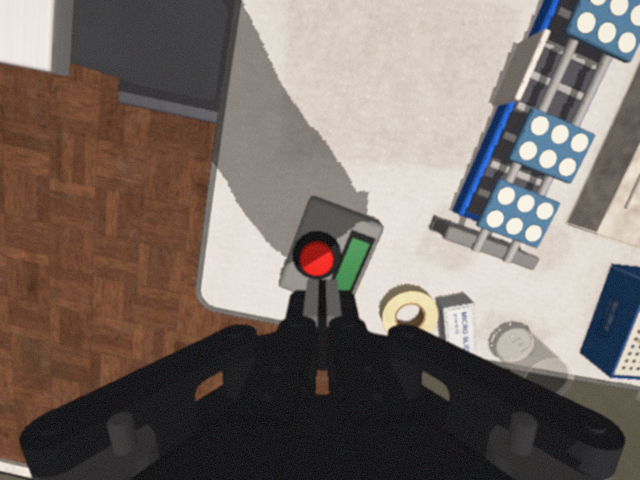

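The red button is at (316,259) and its radius of 16.2 mm matches, so the 42 mm height is right. Before pressing, I'll go above it and check the side view for the forceps.

Emit:
jog_arm(plan=[[-4, -0.5, 4, 0, -1], [0, 0, 4, 0, -1], [0, 0, 4, 0, -1], [0, 0, 2, 0, -1], [0, 0, 0, 0, -1]])

```text
clock: 47.8
tcp_pos: [0.4425, -0.2737, 0.0716]
tcp_rot: [-0.002, 0.627, 0.779, 0.0]
force: [0.2, -0.2, -0.4]
grip_width: -0.001
```

```bash
python3 - <<'E'
from go import *
go(.4449,-.2793,.05)
d=cam("side"); save(d,"s36",(200,170,440,350),3.3)
E
```

```text
tcp [ 0.4425 -0.2737  0.0716] al 0.217 | tool cm [-0.61  0.12  2.16] spin  w -0.001 F [ 0.2 -0.2 -0.4]
```

View pics/s36.png

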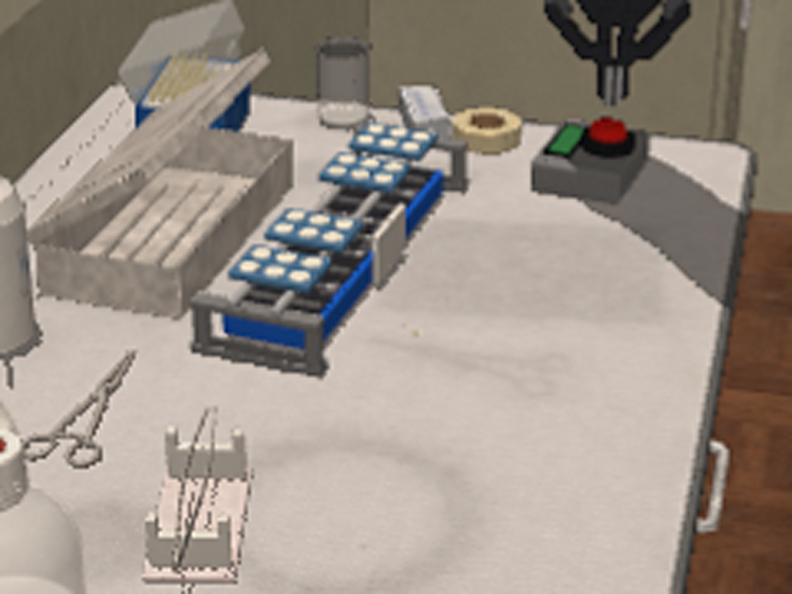

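Everything is in place: four plates on the rods, the forceps in the rest, the tray home. Pressing the button.

Emit:
jog_arm(plan=[[-0.6, 0.1, 1.5, 0, -1], [0, 0, 0.8, 0, -1], [0, 0, 0.3, 0, -1], [0, 0, 0, 0, -1]])

```text
clock: 48.25
tcp_pos: [0.4455, -0.2816, 0.0483]
tcp_rot: [0.001, 0.627, 0.779, -0.0]
force: [2.0, -0.6, 2.5]
grip_width: -0.001
```

Emit:
jog_arm(plan=[[0, 0, 0.3, 0, -1], [0, 0, 0.2, 0, -1], [0, 0, 0.2, 0, -1], [0, 0, 0, 0, -1]])

```text
clock: 48.65
tcp_pos: [0.4459, -0.2819, 0.0454]
tcp_rot: [0.002, 0.627, 0.779, -0.0]
force: [-11.2, 10.6, 39.9]
grip_width: 0.003
```

```bash
python3 - <<'E'
from go import *
go(.4449,-.2793,.05)
d=cam("side"); save(d,"s37",(340,180,420,240),9)
E
```

```text
tcp [ 0.4459 -0.2819  0.0454] al 0.215 | tool cm [ 0.27 -0.04 -0.46] spin  w 0.003 F [-11.2  10.6  39.9]
```

View pics/s37.png

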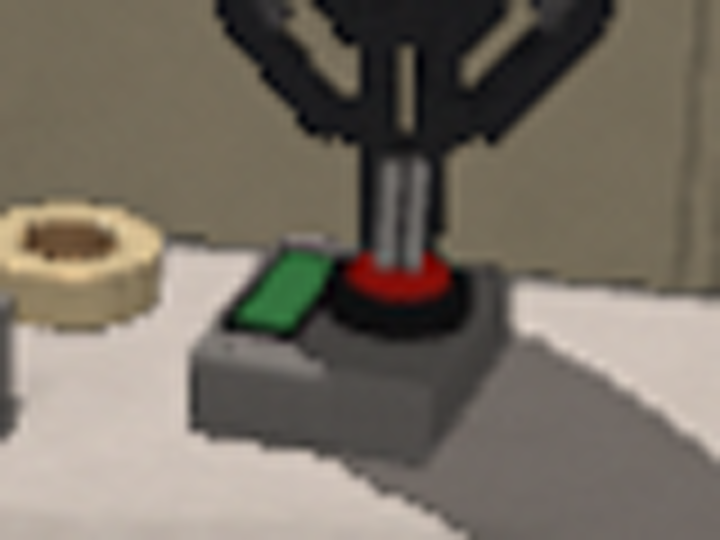

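Emit:
jog_arm(plan=[[0, 0, -0.4, 0, -1], [0, 0, 0, 0, -1]])

```text
clock: 48.9
tcp_pos: [0.4456, -0.2816, 0.0463]
tcp_rot: [0.001, 0.627, 0.779, -0.0]
force: [0.6, -0.1, 4.0]
grip_width: 0.003
```

Emit:
jog_arm(plan=[[0, 0, -0.3, 0, -1], [0, 0, 0, 0, -1]])

```text
clock: 49.1
tcp_pos: [0.4454, -0.2814, 0.0485]
tcp_rot: [0.001, 0.627, 0.779, -0.0]
force: [2.3, -1.3, 2.8]
grip_width: -0.004
```

Emit:
jog_arm(plan=[[0, 0, -0.3, 0, -1], [0, 0, 0, 0, -1]])

```text
clock: 49.3
tcp_pos: [0.4448, -0.2809, 0.0508]
tcp_rot: [-0.0, 0.627, 0.779, -0.0]
force: [1.1, -0.6, 1.7]
grip_width: -0.0
```

The spring force falls off as I rise, and the firm stop was at the bottom, so the button was fully pressed. Now I'll retreat and do a last check.

Emit:
jog_arm(plan=[[0, 0, -3, 0, -1], [0, 0, -5, 0, -1], [0, 0, -5, 0, -1], [0, 0, -4, 0, -1], [0, 0, 0, 0, -1]])

```text
clock: 49.8
tcp_pos: [0.4462, -0.2822, 0.2263]
tcp_rot: [0.003, 0.627, 0.779, -0.0]
force: [0.1, 0.2, 0.3]
grip_width: 0.005
```

Emit:
jog_arm(plan=[[0, 0, 0, 0, -1], [0, 0, 0, 0, -1]])

```text
clock: 50.0
tcp_pos: [0.4443, -0.2802, 0.2188]
tcp_rot: [-0.002, 0.627, 0.779, 0.0]
force: [-0.4, 0.7, 0.7]
grip_width: -0.001
```

```bash
python3 - <<'E'
from go import *
R,p,s=pose(); print(p,s["clock"],s["force"].round(1))
d=cam("side"); save(d,"s38",(200,170,440,350),3.3); d=cam("scene"); save(d,"c38",(230,150,520,340),2.7)
E
```

```text
[ 0.4442818  -0.2802455   0.21879095] 50.0 [-0.4  0.7  0.7]
```

View pics/s38.png

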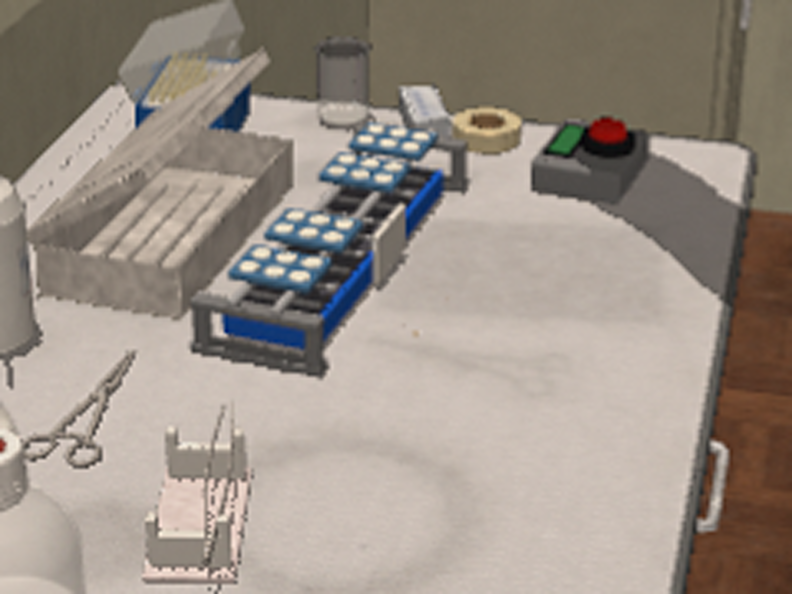

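View pics/c38.png

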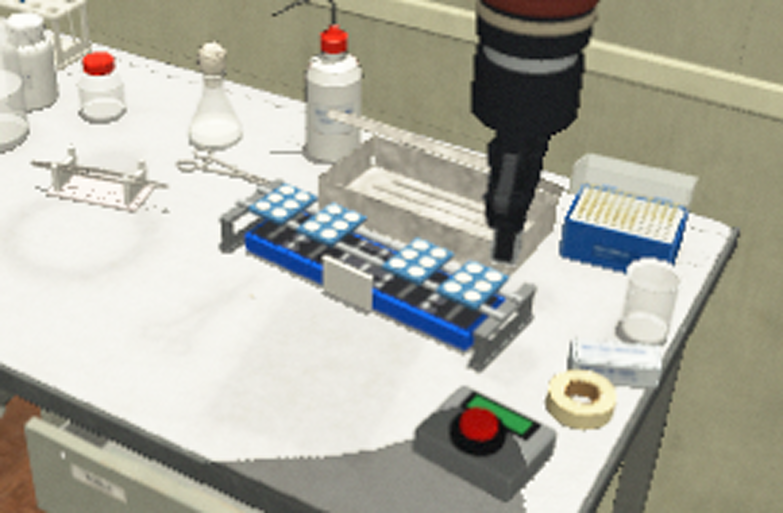

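The forceps have been knocked sideways, towards the robot-side horns, since my check just before the press. I'll go back and look closely.

```bash
python3 - <<'E'
from go import *
go(.56,.17,.25,.215)
E
```

```text
tcp [ 0.4442 -0.2802  0.2187] al 0.215 | tool cm [41.52 20.91 -3.05] spin -0.0 w -0.001 F [-0.   0.4  0.4]
```

Emit:
jog_arm(plan=[[4.0, 2.0, -0.8, 0, -1], [4.0, 2.0, -0.8, 0, -1], [4.0, 2.0, -0.8, 0, -1], [4.0, 2.0, -0.8, 0, -1], [4.0, 2.0, 0, 0, -1]])

```text
clock: 50.6
tcp_pos: [0.5, -0.0624, 0.2526]
tcp_rot: [-0.0, 0.627, 0.779, -0.0]
force: [0.9, -0.9, -0.5]
grip_width: 0.0
```

Emit:
jog_arm(plan=[[4.0, 2.0, 0, 0, -0.2], [4.0, 2.0, 0, 0, -0.2], [4.0, 2.0, 0, 0, -0.2], [4.0, 2.0, 0, 0, -0.2], [4.0, 2.0, 0, 0, -0.2]])

```text
clock: 51.1
tcp_pos: [0.5546, 0.1545, 0.2513]
tcp_rot: [-0.001, 0.627, 0.779, -0.001]
force: [-0.2, -1.2, 0.4]
grip_width: 0.396
```

Emit:
jog_arm(plan=[[0, 0, 0, 0, -0.2], [0, 0, 0, 0, -0.2], [0, 0, 0, 0, -0.2]])

```text
clock: 51.4
tcp_pos: [0.5546, 0.1517, 0.2519]
tcp_rot: [-0.0, 0.627, 0.779, -0.001]
force: [-0.4, -0.0, -0.5]
grip_width: 0.401
```

```bash
python3 - <<'E'
from go import *
import pickle
go(.622,.2815,.25,.215); R,p,s=pose(); print(p)
d=cam("wrist"); save(d,"w39"); pickle.dump(d,open("w39.pkl","wb")); d=cam("side"); save(d,"s39",(225,280,295,360),7.4)
E
```

```text
tcp [0.5546 0.1517 0.2519] al 0.214 | tool cm [11.25  9.35  0.17] spin -0.001 w 0.401 F [-0.4 -0.  -0.5]
[0.55460948 0.15171743 0.25189128]
```

View pics/w39.png

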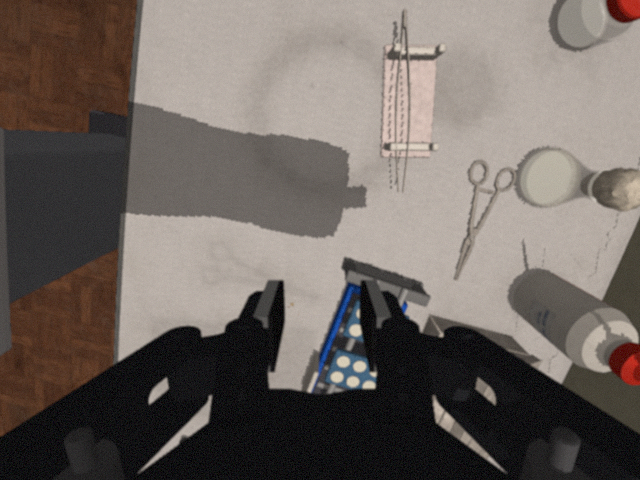

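View pics/s39.png

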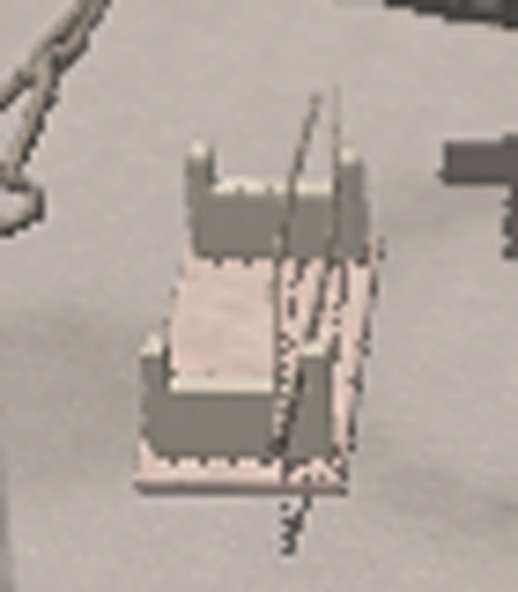

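```bash
python3 - <<'E'
from go import *
import pickle
d=pickle.load(open("w39.pkl","rb")); save(d,"w39a",(365,0,460,200),3)
for z in(.034,.042):
    f=onz(d,[(405,11),(403,191)],z); v=f[0]-f[1]; print(z,np.linalg.norm(v),"ang",np.arctan2(-v[0],v[1]),rkp(f,np.array([.622,.2815]),.215).round(4).tolist(), f.mean(0))
E
```

```text
0.034 0.17102493577478023 ang 0.25818901453032744 [[-0.0147, 0.0789], [-0.0073, -0.092]] [0.61264715 0.2727681  0.034     ]
0.042 0.16722696676800364 ang 0.25818901453032705 [[-0.0164, 0.0761], [-0.0092, -0.0909]] [0.61105099 0.27152706 0.042     ]
```

View pics/w39a.png

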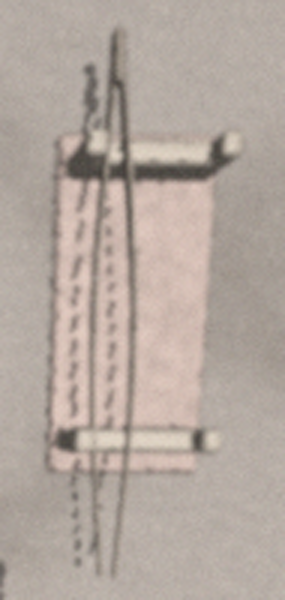

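The forceps have shifted to about x=-11 mm, y=-7 mm with a 0.04 rad turn. They are still in the notches at the right height, but close to the horns. I'll regrip and recentre them.

```bash
python3 - <<'E'
from go import *
go(.6126,.2728,.15,.258)
E
```

```text
tcp [0.5549 0.1513 0.2524] al 0.213 | tool cm [10.65  8.22 10.24] spin -0.045 w 0.401 F [0.3 0.5 0.6]
```

Emit:
jog_arm(plan=[[3.6, 2.7, 2, 0, -0.2], [3.6, 2.7, 2, 0, -0.2], [3.4, 2.8, 2, 0, -0.2], [0, 0, 2, -0.045, -0.2], [0, 0, 2, 0, -0.2]])

```text
clock: 52.0
tcp_pos: [0.6127, 0.2734, 0.1507]
tcp_rot: [-0.0, 0.609, 0.793, -0.001]
force: [-0.1, -0.2, -0.4]
grip_width: 0.396
```

Emit:
jog_arm(plan=[[0, 0, 0, 0, -0.2], [0, 0, 0, 0, -0.2], [0, 0, 0, 0, -0.2]])

```text
clock: 52.3
tcp_pos: [0.6133, 0.273, 0.1546]
tcp_rot: [0.001, 0.61, 0.792, 0.001]
force: [0.3, -0.1, 1.1]
grip_width: 0.4
```

```bash
python3 - <<'E'
from go import *
import pickle
go(.6126,.2728,.032,.258)
d=cam("wrist"); save(d,"w40"); pickle.dump(d,open("w40.pkl","wb")); d=cam("side"); save(d,"s40",(205,270,295,360),6.6)
E
```

```text
tcp [0.6133 0.273  0.1546] al 0.259 | tool cm [ 1.000e-02 -1.000e-01  1.226e+01] spin 0.001 w 0.400 F [ 0.3 -0.1  1.1]
```

View pics/w40.png

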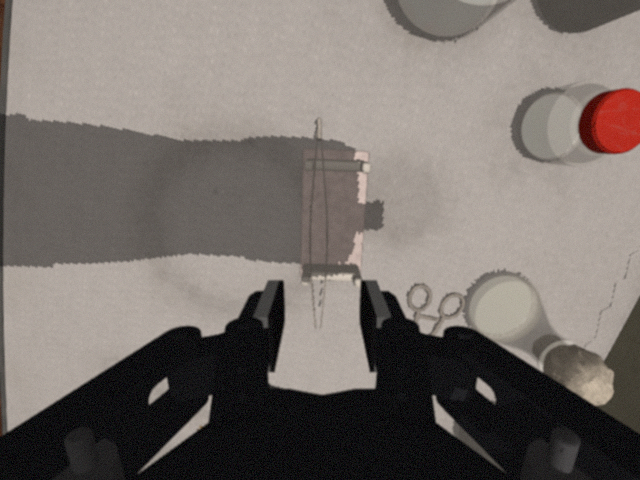

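The forceps run straight up the image at column 318, between the open pads. Descending to grip.

Emit:
jog_arm(plan=[[0, -0.1, 4, 0, -0.2], [0, 0, 4, 0, -0.2], [0, 0, 3, 0, -0.2], [0, 0, 0, 0, -0.2], [0, 0, 0, 0, -0.2]])

```text
clock: 52.9
tcp_pos: [0.6119, 0.2733, 0.044]
tcp_rot: [0.0, 0.61, 0.793, 0.0]
force: [-0.0, -0.4, 0.4]
grip_width: 0.398
```

```bash
python3 - <<'E'
from go import *
go(.6126,.2728,.032,.258)
d=cam("side"); save(d,"s41",(205,270,295,360),6.6)
E
```

```text
tcp [0.6119 0.2733 0.044 ] al 0.260 | tool cm [-0.06  0.06  1.2 ] spin 0.002 w 0.398 F [-0.  -0.4  0.4]
```

View pics/s41.png

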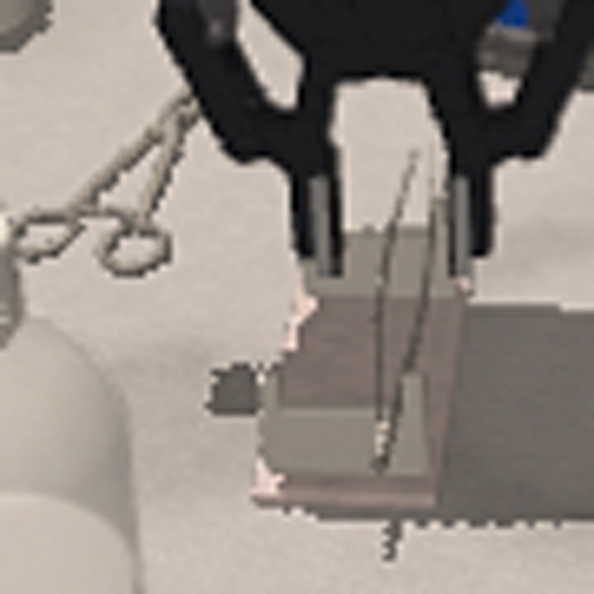

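Emit:
jog_arm(plan=[[0, 0, 0.8, 0, -0.2], [0, 0, 0.4, 0, -0.2], [0, 0, 0, 0, -0.5], [0, 0, 0, 0, -0.8], [0, 0, 0, 0, -1]], squeeze=40)

```text
clock: 53.45
tcp_pos: [0.6117, 0.2733, 0.0309]
tcp_rot: [0.0, 0.609, 0.793, 0.0]
force: [0.2, -0.3, 0.6]
grip_width: 0.15
```

Emit:
jog_arm(plan=[[0, 0, 0, 0, -1], [0, 0, 0, 0, -1], [0, 0, -1.5, 0, -1], [0, 0, 0, 0.045, -1], [0, 0, 0, 0, -1]])

```text
clock: 53.95
tcp_pos: [0.6121, 0.2734, 0.0472]
tcp_rot: [0.0, 0.627, 0.779, 0.001]
force: [-0.7, 0.5, -0.7]
grip_width: 0.151
```

```bash
python3 - <<'E'
from go import *
r=np.array([.622,.2815]); u=np.array([-np.sin(.215),np.cos(.215)]);
go(r[0],r[1],.033,.215); d=cam("wrist"); save(d,"w42",(230,80,430,300),3)
E
```

```text
tcp [0.6121 0.2734 0.0472] al 0.214 | tool cm [0.58 1.14 1.42] spin -0.001 w 0.151 F [-0.7  0.5 -0.7]
```

View pics/w42.png

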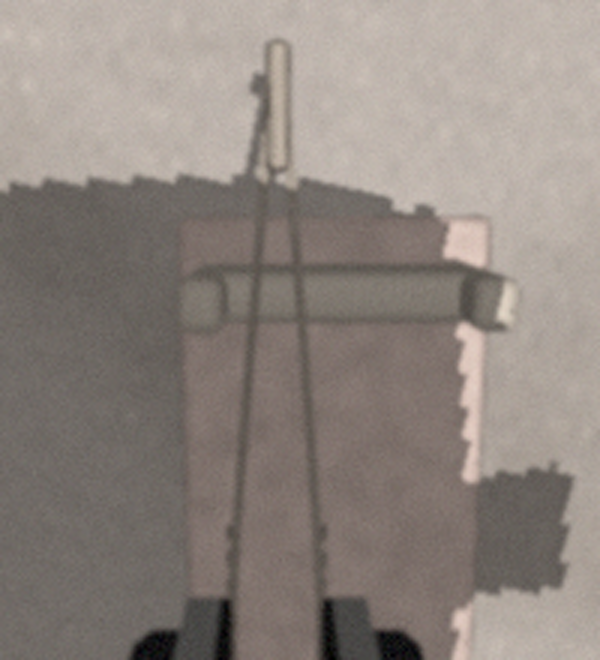

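The forceps are gripped straight, above the horns. Moving over to the middle and lowering.

Emit:
jog_arm(plan=[[0.5, 1.05, 0, 0, -1], [0, 0, 0, 0, -1], [0, 0, 0.8, 0, -1], [0, 0, 0.5, 0, -1], [0, 0, 0, 0, -1]])

```text
clock: 54.5
tcp_pos: [0.6199, 0.2801, 0.0314]
tcp_rot: [-0.0, 0.627, 0.779, -0.001]
force: [-0.1, 0.1, 0.1]
grip_width: 0.151
```

Emit:
jog_arm(plan=[[0, 0, 0.3, 0, -1], [0, 0, 0, 0, -1]])

```text
clock: 54.7
tcp_pos: [0.6204, 0.2803, 0.0308]
tcp_rot: [0.0, 0.627, 0.779, -0.0]
force: [-5.7, -1.4, 9.1]
grip_width: 0.155
```

Emit:
jog_arm(plan=[[0, 0, 0, 0, -0.6], [0, 0, 0, 0, -0.3], [0, 0, 0, 0, -0.1], [0, 0, 0, 0, -0.1], [0, 0, -1, 0, -0.1]])

```text
clock: 55.2
tcp_pos: [0.6196, 0.2801, 0.0382]
tcp_rot: [-0.001, 0.627, 0.779, -0.001]
force: [0.2, 0.2, -0.6]
grip_width: 0.451
```

Emit:
jog_arm(plan=[[0, 0, -4, 0, -0.1], [0, 0, -5, 0, -0.1], [0, -4, -3, 0, -0.5], [-3, -4, -3, 0, -1], [-3, -4, -2, 0, -1]])

```text
clock: 55.7
tcp_pos: [0.5229, 0.2042, 0.2068]
tcp_rot: [0.001, 0.626, 0.779, 0.001]
force: [0.0, -0.7, 1.1]
grip_width: -0.001
```

Emit:
jog_arm(plan=[[-3, -2, -1, 0, -1], [0, 0, 0, 0, -1], [0, 0, 0, 0, -1], [0, 0, 0, 0, -1]])

```text
clock: 56.1
tcp_pos: [0.5103, 0.1712, 0.2138]
tcp_rot: [-0.0, 0.627, 0.779, 0.0]
force: [-0.1, 0.6, 0.4]
grip_width: 0.002
```

```bash
python3 - <<'E'
from go import *
import pickle
R,p,s=pose(); d=cam("wrist"); save(d,"w43"); pickle.dump(d,open("w43.pkl","wb")); print(p); go(.4449,-.2793,.2)
E
```

```text
[0.51032813 0.17121979 0.21382679]
tcp [0.5102 0.1713 0.2135] al 0.216 | tool cm [-42.62 -16.02   1.36] spin  w 0.000 F [ 0.7  0.7 -0.2]
```

View pics/w43.png

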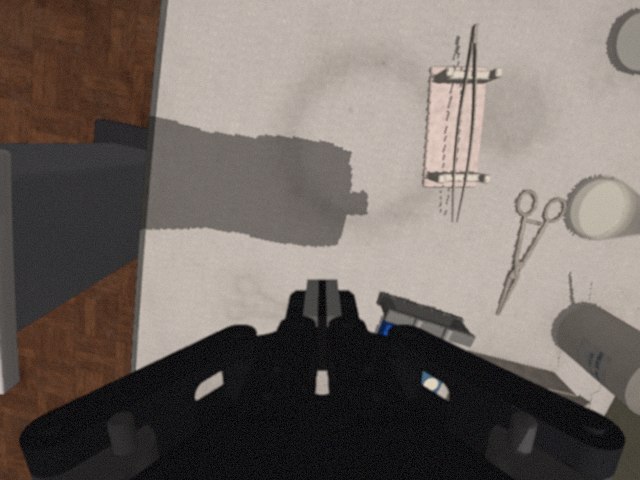

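```bash
python3 - <<'E'
from go import *
import pickle
d=pickle.load(open("w43.pkl","rb"))
f=onz(d,[(475,25),(455.5,221)],.034); v=f[0]-f[1]; print(np.linalg.norm(v),"ang",np.arctan2(-v[0],v[1]),rkp(f.mean(0)[None],np.array([.622,.2815]),.215))
E
```

```text
0.17221141027578232 ang 0.20947067362720923 [[-0.00138961 -0.00139231]]
```

Emit:
jog_arm(plan=[[-4.2, -1.6, 0, 0, -1], [-4.2, -1.6, 0, 0, -1], [-4.2, -1.6, 0, 0, -1], [-4.2, -1.6, 0, 0, -1], [-4.2, -1.6, 0, 0, -1]])

```text
clock: 56.65
tcp_pos: [0.4766, -0.0524, 0.2135]
tcp_rot: [-0.0, 0.627, 0.779, -0.0]
force: [1.3, -0.1, -1.0]
grip_width: 0.001
```

Emit:
jog_arm(plan=[[-4.2, -1.6, 0, 0, -1], [-4.2, -1.6, 0, 0, -1], [-4.2, -1.6, 0, 0, -1], [-4.2, -1.6, 0, 0, -1], [-4.2, -1.6, 0, 0, -1]])

```text
clock: 57.15
tcp_pos: [0.4434, -0.2751, 0.2134]
tcp_rot: [-0.0, 0.627, 0.779, 0.0]
force: [0.9, -0.1, -0.1]
grip_width: -0.001
```

Emit:
jog_arm(plan=[[0, 0, 0, 0, -1], [0, 0, 0, 0, -1], [0, 0, 0, 0, -1]])

```text
clock: 57.45
tcp_pos: [0.4439, -0.2727, 0.2136]
tcp_rot: [-0.001, 0.627, 0.779, 0.0]
force: [-1.0, -1.2, 0.1]
grip_width: 0.002
```

```bash
python3 - <<'E'
from go import *
go(.4455,-.2805,.055); d=cam("side"); save(d,"s44",(200,170,440,350),3.3)
E
```

```text
tcp [ 0.4439 -0.2727  0.2136] al 0.216 | tool cm [-0.81  0.   15.86] spin  w 0.002 F [-1.  -1.2  0.1]
```

View pics/s44.png

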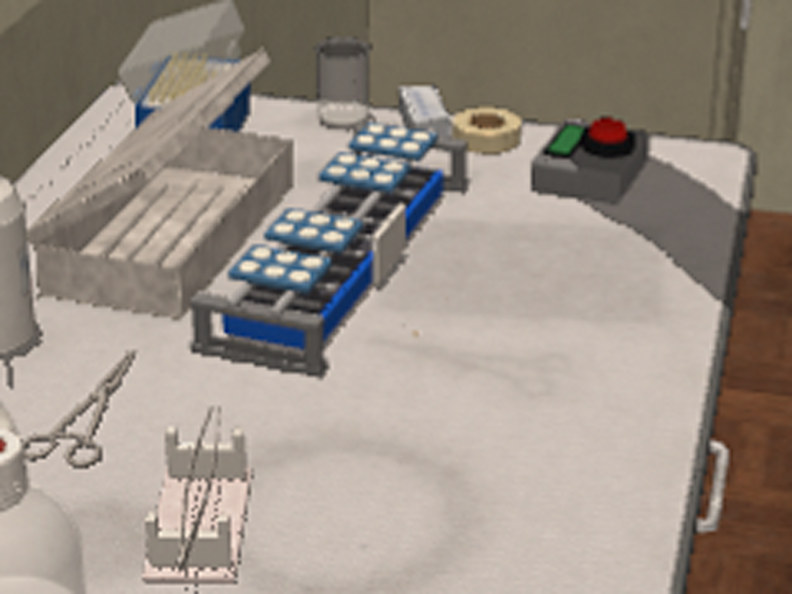

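The forceps are centred again (1.4 mm offset) and the side view shows everything in place. I can't tell whether the knock came before or after the first press, so I'll press once more with everything in place.

Emit:
jog_arm(plan=[[-0.8, 0, 4, 0, -1], [0, 0, 4, 0, -1], [0, 0, 4, 0, -1], [0, 0, 3, 0, -1], [0, 0, 0.8, 0, -1]])

```text
clock: 58.0
tcp_pos: [0.4439, -0.2786, 0.0525]
tcp_rot: [-0.003, 0.626, 0.779, 0.0]
force: [0.3, 0.4, -0.2]
grip_width: -0.001
```

Emit:
jog_arm(plan=[[0, 0, 0.4, 0, -1], [0, 0, 0.2, 0, -1], [0, 0, 0, 0, -1]])

```text
clock: 58.3
tcp_pos: [0.4461, -0.2821, 0.0517]
tcp_rot: [0.001, 0.627, 0.779, -0.0]
force: [-0.5, 1.2, 1.4]
grip_width: 0.001
```

Emit:
jog_arm(plan=[[0, 0, 0.3, 0, -1], [0, 0, 0.2, 0, -1], [0, 0, 0, 0, -1]])

```text
clock: 58.6
tcp_pos: [0.4461, -0.2824, 0.0461]
tcp_rot: [0.001, 0.627, 0.779, 0.0]
force: [3.3, -0.5, 4.7]
grip_width: 0.001
```

Emit:
jog_arm(plan=[[0, 0, 0.2, 0, -1], [0, 0, 0, 0, -1], [0, 0, 0, 0, -1]])

```text
clock: 58.9
tcp_pos: [0.4463, -0.2825, 0.0457]
tcp_rot: [0.002, 0.627, 0.779, -0.0]
force: [-3.1, 5.0, 20.8]
grip_width: 0.001
```

The button is at its hard stop (21 N at z=0.0457, 6 mm below first contact). Let go and retreat.

Emit:
jog_arm(plan=[[0, 0, -1, 0, -1], [0, 0, -3, 0, -1], [0, 0, -5, 0, -1], [0, 0, -5, 0, -1], [0, 0, -4, 0, -1]])

```text
clock: 59.4
tcp_pos: [0.4452, -0.2819, 0.226]
tcp_rot: [0.001, 0.627, 0.779, -0.0]
force: [1.5, -0.6, -0.7]
grip_width: 0.001
```

Emit:
jog_arm(plan=[[0, 0, 0, 0, -1], [0, 0, 0, 0, -1], [0, 0, 0, 0, -1], [0, 0, 0, 0, -1], [0, 0, 0, 0, -1]])

```text
clock: 59.9
tcp_pos: [0.4447, -0.2811, 0.2217]
tcp_rot: [-0.001, 0.627, 0.779, 0.0]
force: [-0.3, 0.2, -0.4]
grip_width: -0.001
```

```bash
python3 - <<'E'
from go import *
R,p,s=pose(); print(p,s["clock"],s["force"].round(1))
d=cam("side"); save(d,"s45",(200,170,440,350),3.3)
E
```

```text
[ 0.44468095 -0.28114347  0.22170235] 59.9 [-0.3  0.2 -0.4]
```

View pics/s45.png

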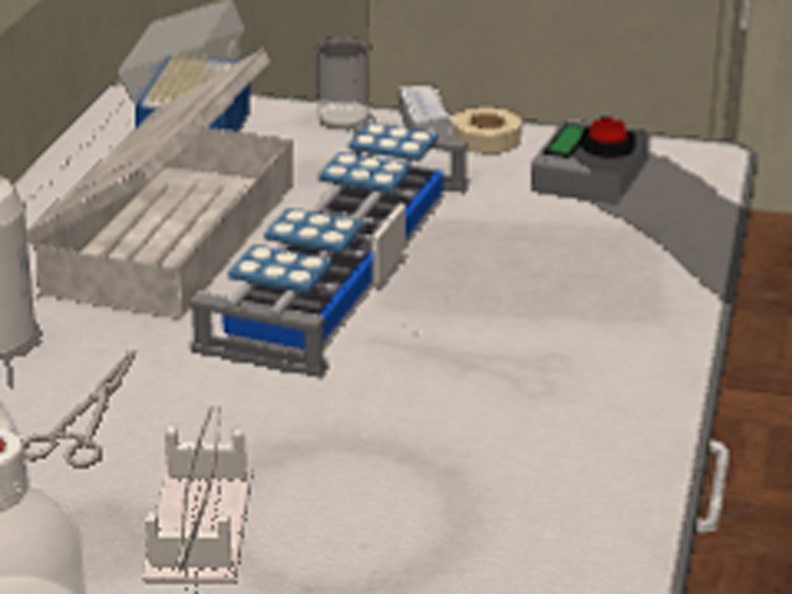

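The button is up, the four plates and the forceps are in place, the tray is home and the bystanders haven't moved. Handing in.

```bash
python3 -c "
from cell import robot
print(robot.job_done())"
```

```text
the job is handed in; nothing more can be done
None
```

The job is done and handed in at about 60 s of the 210 s allowed; `job_done()` reports no verdict. The tray is home, four plates (all that were there) lie across the rods, the forceps lie in their rest, and the start button was pressed and let go.

- **Tray:** the first push stopped about 7 mm short, so I pushed again, lower, until it met the stop firmly (49 N at the wrist). The rim then measured within about 1 mm of home.
- **Plates:** all four measured within about 2 mm of the rod centre line, square and not overlapping. In that measurement the +117 mm plate picked up two false blobs from the end frame, so its y reading was skewed. The pictures show it in place.
- **Forceps:** they were knocked about 11 mm sideways in their rest around the time of the first press, still in both notches. I regripped and recentred them to about 1.4 mm and 0.01 rad.
- **Button:** the first press reached its stop with up to 40 N of upward force at the wrist. I couldn't tell whether the knock came before or after it, so I pressed again with everything in place (21 N at the stop, about 6 mm of travel).
- **Last look:** the final side view showed the button up again, everything in place, the bystanders apparently unmoved and the arm clear.

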